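# Fetch the dip basket out of the tank with the hook rod

## Task

Press the spring plunger on the front of the dip tank right down so that the lid springs open, then with the hook rod from the slanted holster hook the wire basket by its bail, without touching the basket with the gripper, and lift it out of the tank. Stand it upright on the drip tray with the disc still in it, unhook, put the rod back fully home in its holster and disturb nothing else.

Things in the scene. Friction and masses are not known exactly. Their poses are not given: they have to be found in the camera images.
- tank: Narrow steel dip tank, fixed, no liquid in it; outside 97 (x) x 109 (y) mm, inside 92 x 104 mm, rim 155 mm above the table. Origin at the centre of its underside, z up; -x is the front (towards the robot) with the lid catch, +x the back with the lid hinge
- tank_mouth (a point): Centre of the tank's mouth, at rim height. Inside, on the middle of the +y and -y walls, two open-topped U brackets (reaching 8 mm in, tops 64 mm above the table) each carry one pin of the basket; 20 mm straight up frees it
- lid (a joint): Lid of the tank, rad: 0 shut (held by the catch; lid top 161 mm, its wire handle 173 mm above the table). Once the catch lets go it springs open by itself within 1 s to 1.95, leaning back beyond upright, top edge about 255 mm above the table, and stays open
- plunger (a joint): Spring plunger of the catch, m: 0 up, 0.009 pressed down to its stop; 2.4 N at first, 6 N at the stop; the catch lets the lid go at about 0.007; the plunger springs back when released
- plunger_top (a point): Centre of the flat top of the plunger's round black head (33 mm wide), 92 mm in front (-x) of the tank's centre, 160 mm above the table when up; pressed straight down
- basket: Square wire basket, 72 x 72 mm, 40 mm deep, about 0.4 kg with the disc. Origin at the centre of its underside, z up. A 7 mm pin stands out of its +y and -y walls to 49 mm from the centre, 34 mm above the underside. At the start it hangs by the pins in the tank, underside 15 mm above the table, axes as the tank's
- bail_top (a point): Middle of the basket's stiff bail, a 5.5 mm wire arch in the basket's plane x = 0 from pin to pin. Wire centre 77 mm above the underside for y within 5 mm, sloping to 70 mm at y = 10 mm either side, level to 25 mm, then down to the pins. This point is the wire's centre, 63 mm below the tank's rim at the start
- washed_disc: Turned steel disc with a bore, 62 mm wide, 12 mm thick, 0.21 kg, lying in the basket on its bottom, its top 15 mm above the basket's underside; origin at the centre of its underside
- hook_rod: Hook rod, 166 mm long, 0.16 kg. Origin at the hook's lowest point, z along the rod to its handle. 6 mm wire, J hook in the plane y = 0: bowl centred on the axis, inside bottom at z = 6 mm, 14 mm wide inside, 27 mm outside; free tip at +x, its top at z = 23 mm; stem at x = -10 mm up to z = 32 mm, slanting to the axis at z = 50 mm. In the holster it leans 30 degrees towards the robot
- rod_grip (a point): Middle of the rod's black handle, 134 mm from the hook's lowest point. Handle from z = 104 to 164 mm of the rod, 26 mm wide along the rod's x, 16 mm along its y. Below it a black guard plate 50 (x) x 28 (y) mm, z = 98 to 104 mm, and below that a black spigot 31 (x) x 12 (y) mm, z = 82 to 98 mm, stepped down to 22 x 9 mm from z = 73 mm, that fits the holster's slot
- holster: Grey sheet-metal holster, fixed, on a 125 x 80 mm base plate. Origin at the table under it, z up. Its flat tube, 104 mm long, leans 30 degrees from vertical with the mouth towards -x (axis up along (-0.5, 0, 0.866) of the holster). Slot 36 mm in the leaning plane x 16 mm along y. Rod home: guard on the mouth, rod y along holster y, rod origin near (0.028, 0, 0.023) m of the holster
- holster_mouth (a point): Centre of the holster's mouth, at (-0.019, 0, 0.109) m of the holster
- tray: Steel drip tray, fixed, 170 (x) x 140 (y) x 20 mm, with a flat bar grate inside, its top 14 mm above the table. Origin at the centre of its underside. Tray and holster stand left and right of the tank, either way round
- tray_centre (a point): Centre of the top of the grate
- spring: Bystander: compression spring standing upright, 58 mm wide, 113 mm high; origin at the centre of its underside
- piston: Bystander: upright white piston with a top pin, 65 mm wide, 103 mm high; origin at the centre of its underside
- spring_unit: Bystander: upright assembled spring unit, 65 mm wide, 147 mm high; origin at the centre of its underside
- bottle: Bystander: small red bottle with a black nozzle, 36 mm wide, 104 mm high; origin at the centre of its underside
Things that resemble listed ones, but are neither listed nor needed, are in the scene too. Of the things that look like the hook_rod, the smaller one is meant.

How it is judged:
By the outcome, as a careful person would: the job done as asked, in the order asked, and still so for the second after the job is handed in, with the robot touching nothing.
It also fails if it takes over 66 s, if anything falls off the work surface, if the arm or the gripper's body presses on something with over 40 N, if the wrist force passes 120 N, or if a joint passes its speed limit or range.

## Robot

A 7-joint arm with a two-finger parallel gripper is mounted at the origin on a cart in front of the work surface, level with it; the furniture and walls round the work are solid. World frame = base frame: x ahead of the robot, y to its left, z up, the work surface at z = 0. Lengths are in m, angles in rad, forces in N, time in s.
With the tool pointing down it reaches from about 0.35 to 0.775 m from the base axis. Payload 3.1 kg.
Tool frame: the origin (TCP) lies at the very end of the fingers, on their centre line; the grasp point (between the pads) lies ctrl.tcp_to_grasp behind it (ctrl.tcp_to_grasp is the distance from the TCP to the grasp point, in m); z points along the fingers, x is the direction in which the jaws open and shut, and the axes are right-handed (so a half turn about z gives the same grasp; the last joint's range is limited). The gripper opens to 85 mm and grips with 20 to 120 N. Pads are 22 mm wide; open, the fingers measure 114 mm over their backs; the gripper's body (76 mm by 85 mm) begins 54 mm behind the grasp point. The pads swing forward as they close: fully open they stand 13 mm farther back than shut.
Start: joints at [1.178, 0.311, 0.014, 1.512, -0.004, 1.319, -0.027], TCP at [0.189, -0.517, 0.231] pointing down, gripper open.
Joint ranges: [-2.7, 2.7], [-0.3, 1.91], [-1.27, 1.3], [0.12, 2.57], [-1.44, 4.58], [0.2, 2.03], [-3.05, 3.05]. Speed limits (rad/s): [2.79, 2.79, 3.14, 3.14, 3.14, 3.14, 3.14].

## Interface

Orientations are given as a unit quaternion [x, y, z, w].
In Python, from cell import ctrl gives the robot as it stands.
- The arm moves only by the tool servo_tool, never from a script. Its argument "deltas" is a list of rows, each an object of numbers: "tx", "ty", "tz": the shift along the tool's x, y, z in mm; "twist": the turn about the tool's z in degrees. In form: [{"tx": .., "ty": .., "tz": .., "twist": ..}, ...]. A call has 1 to 8 rows; each row shifts and turns the commanded pose from where the row before left it, along the tool's axes as they then stand; what a row does not reach is not made up. A row lasts 1/8 s, in which the tool goes at most 62.5 mm and 10.7 degrees, less where a joint would pass 70% of its speed; a pose out of reach is approached as far as the arm can. A call is refused whole if a number of a shift passes 62.5 or a number of a turn 10.7, either way. A call with a gripper value outside its range is refused whole. "jaw" is the finger opening in mm, from 0 to 85.4, set as the call begins (left out, the last holds). The fingers move at their own pace and stop on an object; "newtons" is the grip in N (left out, the last holds). Time passes only in rows, so rows that do not move let the fingers close. It gives the time, the measured TCP pose, the force and the opening at its end, in the units of the state.
- ctrl.sense(): the state, without advancing time (a new reading comes with each control period).
- ctrl.read_camera(name): name is "scene" or "top" or "wrist"; returns a dict with "pixels" (420x560x3 uint8, red, green, blue), "z_map" (420x560 float32, m along the optical axis (not along the pixel's ray), 0 where there is no reading), "mtx" (3x3 intrinsics, pixels), "dist_coeffs" ([k1, k2, p1, p2, k3] as OpenCV has them; the pictures are not rectified), "world_to_cam" (4x4, takes a point from world to camera coordinates); the wrist camera has in their place "mount" (4x4, takes a point from camera to tool coordinates, whose origin is the TCP and whose axes are the tool frame's). Camera axes: x right, y down, z forward; pixel columns grow to the right and rows downward; lengths in m; the calibration is good to about 2 mm. A picture is of the moment at which its call begins: read the wrist's pose just before it.
- ctrl.close_job(): hands the job in, once; it reports no verdict.
Trained networks look in a picture, given as the dict that the camera call returned (one of the last four; its "shot" number tells which), for a name from the list of things; names that differ only in an ending like _2 or _b are one class to them, and where a whole thing is asked for, a point or a joint stands for the part that bears it (a point fixed in the world has none). Each returns a list of dicts, best first, with "confidence" (0 to 1); they miss things now and then, are a little off and sometimes report something else, mostly with a low value. They report only what shows in the picture. A call takes as long as a camera call. They do not tell look-alikes from the thing itself.
- ctrl.spot_in(thing, picture): "box" ([left, top, right, bottom] in pixels, round what is visible of it).
- ctrl.regions_of(thing, picture): "region" (420x560 bool, what is visible of it) and "box" ([left, top, right, bottom] in pixels, round what is visible of it).
The state is a dict: "time": time; "qpos": joint angles; "joint_velocities": joint speeds; "tau": joint torques, N m; "tcp_pos": TCP position; "ee_rot": TCP orientation; "force": force on the tool from outside, world axes, zero at the start; "torque": the same for the moment, N m; "opening": finger opening in m.
Only numpy, scipy, OpenCV 4.12 (cv2) and the standard library are available. Lean on these libraries where they do the work, as an engineer would, in place of code of your own. Each camera call takes 0.05 s, during which the arm holds its last target. There are 200 camera calls.

## Working session

There is one attempt and no reset: what is moved stays moved. The work goes in short steps, Python scripts to look and compute and a tool call to move; the robot and the scene stay as the last step left them, time stands still between calls to the robot, and variables do not carry over. Pictures are saved under pics/ and viewed, about 8 in all and at most 12, crops included, and the job is handed in when it is done.

Besides the shell and the picture viewer there is one more tool, called after "Request:" by a JSON object that holds its "api" and its "payload", one argument or row to a line. servo_tool: Moves the arm, as the interface text tells. Its arguments: {"type":"object","properties":{"deltas":{"type":"array","items":{"type":"object","properties":{"tx":{"type":"number"},"ty":{"type":"number"},"tz":{"type":"number"},"twist":{"type":"number"}}}},"jaw":{"type":"number"},"newtons":{"type":"number"}},"required":["deltas"]}

```bash
mkdir -p pics; ls; cat > h.py <<'E'
import numpy as np, cv2
from scipy.spatial.transform import Rotation as R
from cell import ctrl
def world(d, s=None):
    """world xyz map for picture"""
    h,w=d["z_map"].shape
    u,v=np.meshgrid(np.arange(w),np.arange(h))
    p=cv2.undistortPoints(np.stack([u,v],-1).reshape(-1,1,2).astype(np.float32),d["mtx"],np.array(d["dist_coeffs"])).reshape(h,w,2)
    z=d["z_map"]; P=np.dstack([p[...,0]*z,p[...,1]*z,z,np.ones_like(z)])
    if "mount" in d:
        T=np.eye(4);T[:3,:3]=R.from_quat(s["ee_rot"]).as_matrix();T[:3,3]=s["tcp_pos"];M=T@d["mount"]
    else: M=np.linalg.inv(d["world_to_cam"])
    W=(P@M.T)[...,:3]; W[z==0]=np.nan
    return W
def save(n,img,k=1): cv2.imwrite(f"pics/{n}.png",cv2.cvtColor(cv2.resize(img,None,fx=k,fy=k,interpolation=cv2.INTER_CUBIC),cv2.COLOR_RGB2BGR))
E
python3 - <<'E'
from h import *
s=ctrl.sense();print(s, ctrl.tcp_to_grasp)
a=ctrl.read_camera("scene");b=ctrl.read_camera("top")
save("both",np.vstack([a["pixels"],b["pixels"]]),0.7)
save("top",b["pixels"],1.4)
np.savez("shots.npz",**{c+k:np.array(v) for c,d in(("s",a),("t",b)) for k,v in d.items()})
for n,d in(("scene",a),("top",b)):
    W=world(d); print(n,d["world_to_cam"].round(3).tolist())
    for t in["tank","lid","plunger","hook_rod","holster","tray","spring","piston","spring_unit","bottle"]:
        for r in ctrl.regions_of(t,d)[:3]:
            m=W[r["region"]]; m=m[~np.isnan(m[:,0])]
            if len(m): print(t,round(r["confidence"],2),[int(x) for x in r["box"]],"med",np.median(m,0).round(3),"p2",np.percentile(m,2,0).round(3),"p98",np.percentile(m,98,0).round(3))
E
```

```text
pics
{'time': 0.0, 'qpos': array([ 1.17828241,  0.31172064,  0.01397632,  1.51308799, -0.0044247 ,
        1.31918673, -0.02720571]), 'joint_velocities': array([ 0.00131003, -0.00121598, -0.00014656, -0.00065779,  0.00132888,
        0.0017094 , -0.00163221]), 'tau': array([-9.00682153e-06, -3.79907298e+01,  1.46141849e-01, -2.30585951e+01,
        1.23591747e-02,  1.37245501e-02, -3.21752429e-05]), 'tcp_pos': array([ 0.18878657, -0.51579646,  0.23021129]), 'ee_rot': array([ 8.19675302e-01, -5.72827193e-01, -9.91170575e-04, -6.51117874e-04]), 'force': array([0.41444814, 0.52795879, 0.30384708]), 'torque': array([ 0.00642366, -0.02482412,  0.01782824]), 'opening': 0.0853502145566596} 0.0187
scene [[-0.831, -0.557, -0.013, 0.394], [-0.299, 0.466, -0.833, 0.283], [0.47, -0.688, -0.554, 1.54], [0.0, 0.0, 0.0, 1.0]]
tank 0.76 [250, 189, 299, 247] med [0.53  0.012 0.123] p2 [ 0.453 -0.07   0.01 ] p98 [0.607 0.039 0.166]
lid 0.66 [248, 192, 292, 213] med [ 0.552 -0.016  0.161] p2 [ 0.501 -0.286  0.002] p98 [0.722 0.038 0.17 ]
plunger 0.65 [287, 207, 296, 215] med [ 0.463 -0.012  0.159] p2 [
[... 1886 characters left out ...]
[ 0.443  0.186 -0.002] p98 [0.616 0.336 0.023]
spring 0.97 [165, 94, 190, 126] med [0.747 0.177 0.056] p2 [ 0.719  0.146 -0.002] p98 [0.787 0.211 0.115]
piston 0.72 [222, 97, 247, 118] med [0.759 0.016 0.063] p2 [ 0.739 -0.009  0.   ] p98 [0.788 0.05  0.102]
piston 0.59 [222, 152, 266, 198] med [ 0.555 -0.025  0.162] p2 [ 0.504 -0.079  0.156] p98 [0.608 0.031 0.17 ]
piston 0.48 [221, 154, 270, 219] med [ 0.548 -0.022  0.161] p2 [ 0.459 -0.081  0.001] p98 [0.61  0.031 0.169]
spring_unit 0.77 [373, 123, 404, 159] med [ 0.651 -0.404  0.128] p2 [ 0.626 -0.439  0.003] p98 [ 0.685 -0.382  0.144]
bottle 0.77 [144, 102, 163, 120] med [0.737 0.243 0.062] p2 [0.725 0.231 0.002] p98 [0.759 0.261 0.101]
```

View pics/top.png

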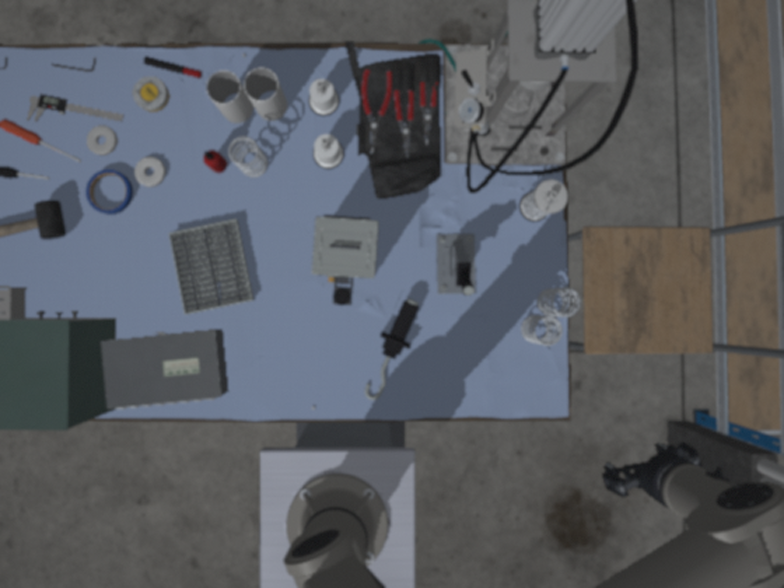

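```bash
python3 - <<'E'
import numpy as np,cv2
z=np.load("shots.npz")
a=z["spixels"][165:275,185:365];b=z["tpixels"][145:290,215:345]
save=lambda n,i,k:cv2.imwrite(f"pics/{n}.png",cv2.cvtColor(cv2.resize(i,None,fx=k,fy=k,interpolation=cv2.INTER_CUBIC),cv2.COLOR_RGB2BGR))
save("crop_scene",a,4.4)
from h import world
t={k[1:]:z[k] for k in z.files if k[0]=="t"}
W=world(t)
# lid top outline, orientation
m=(abs(W[...,2]-.161)<.004)&(W[...,0]>.49)&(W[...,0]<.63)&(abs(W[...,1])<.12)
print("lid",cv2.minAreaRect((W[m][:,:2]*1000).astype(np.float32)))
m=(abs(W[...,2]-.159)<.006)&(W[...,0]<.49)&(W[...,0]>.43)&(abs(W[...,1])<.06)
print("plunger",cv2.minAreaRect((W[m][:,:2]*1000).astype(np.float32)),W[m].mean(0),m.sum())
m=(abs(W[...,2]-.016)<.009)&(W[...,0]<.65)&(W[...,0]>.41)&(W[...,1]>.16)&(W[...,1]<.36)
print("tray",cv2.minAreaRect((W[m][:,:2]*1000).astype(np.float32)))
m=(W[...,2]>.05)&(W[...,0]<.56)&(W[...,0]>.44)&(W[...,1]<-.2)&(W[...,1]>-.28)
P=W[m]; print("rod pts",len(P)); 
for lo in np.arange(.05,.18,.01):
    q=P[(P[:,2]>=lo)&(P[:,2]<lo+.01)]
    if len(q): print(round(lo,2),len(q),q.mean(0).round(4),q.min(0).round(3),q.max(0).round(3))
E
```

```text
lid ((552.032470703125, -23.330463409423828), (115.07417297363281, 122.34624481201172), 85.80606842041016)
plunger ((468.7425537109375, -16.729610443115234), (37.14159393310547, 31.391345977783203), 7.581851005554199) [ 0.4655463  -0.01741872  0.15924083] 128
tray ((531.6969604492188, 258.65411376953125), (230.110595703125, 189.55941772460938), 0.2909811735153198)
rod pts 354
0.05 20 [ 0.5341 -0.2342  0.0565] [ 0.509 -0.258  0.052] [ 0.56  -0.232  0.059]
0.06 20 [ 0.5434 -0.2383  0.0646] [ 0.517 -0.254  0.06 ] [ 0.559 -0.232  0.07 ]
0.07 21 [ 0.5465 -0.2415  0.076 ] [ 0.505 -0.255  0.07 ] [ 0.558 -0.234  0.08 ]
0.08 26 [ 0.539  -0.24    0.0853] [ 0.51  -0.254  0.08 ] [ 0.552 -0.234  0.089]
0.09 16 [ 0.529  -0.2442  0.0956] [ 0.488 -0.255  0.091] [ 0.545 -0.232  0.1  ]
0.1 34 [ 0.5172 -0.2398  0.1051] [ 0.488 -0.258  0.101] [ 0.539 -0.231  0.11 ]
0.11 46 [ 0.5162 -0.2434  0.1161] [ 0.493 -0.259  0.11 ] [ 0.533 -0.233  0.12 ]
0.12 53 [ 0.521  -0.2447  0.1233] [ 0.495 -0.259  0.12 ] [ 0.532 -0.232  0.128]
0.13 21 [ 0.5013 -0.2419  0.1357] [ 0.481 -0.252  0.131] [ 0.511 -0.238  0.14 ]
0.14 13 [ 0.5019 -0.2449  0.1449] [ 0.497 -0.252  0.14 ] [ 0.505 -0.239  0.149]
0.15 20 [ 0.4894 -0.2421  0.1555] [ 0.468 -0.251  0.15 ] [ 0.499 -0.238  0.159]
0.16 48 [ 0.4801 -0.2459  0.1655] [ 0.468 -0.254  0.161] [ 0.494 -0.239  0.17 ]
0.17 16 [ 0.4805 -0.2446  0.1716] [ 0.473 -0.254  0.17 ] [ 0.488 -0.238  0.174]
```

View pics/crop_scene.png

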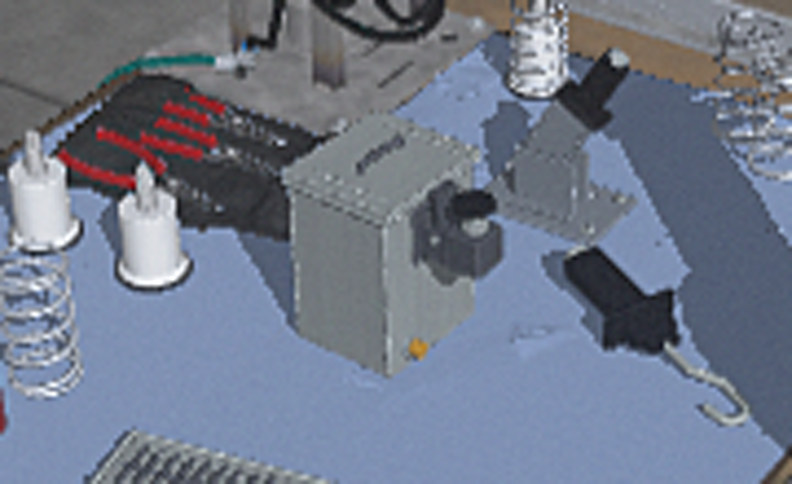

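The hook rod candidates are the rod in the slanted holster, at scene (320,183) and top (330,199), and a longer rod lying on the table, at scene (335,240) and top (281,249). The holstered one is smaller, and the crop shows it leaning in the grey holster, so that's the one meant. The tank is at scene (270,218). The tray is on the left, at top (149,191).

```bash
cat >> h.py <<'E'
def plan(t, yaw=None, n=8, frm=None):
    """rows (tool axes, mm/deg) from the present TCP to world t; yaw = world angle of tool x, deg"""
    s=ctrl.sense(); p=np.array(s["tcp_pos"]) ; M=R.from_quat(s["ee_rot"]).as_matrix()
    y0=np.degrees(np.arctan2(M[1,0],M[0,0])); yaw=y0 if yaw is None else yaw
    dy=(yaw-y0+180)%360-180; y=y0; d=(np.array(t)-p)*1000/n; rows=[]
    for i in range(n):
        c,q=np.cos(np.radians(y)),np.sin(np.radians(y))
        rows.append(dict(tx=round(d[0]*c+d[1]*q,1),ty=round(d[0]*q-d[1]*c,1),tz=round(-d[2],1),twist=round(-dy/n,2))); y+=dy/n
    print("t",round(s["time"],2),"at",p.round(4),"yaw",y0.round(2),"zaxis",M[:,2].round(4),"F",s["force"].round(1),"op",round(s["opening"],4))
    for r in rows: print(r)
E
python3 - <<'E'
from h import *
plan([.40,-.13,.45],-90,12)
d=ctrl.read_camera("wrist");print(d["mount"].round(3),d["mtx"].round(0))
E
```

```text
t 1.1 at [ 0.189  -0.5165  0.2313] yaw -69.9 zaxis [-0.  0. -1.] F [-0.4  0.4 -0.1] op 0.0856
{'tx': np.float64(-24.2), 'ty': np.float64(-27.6), 'tz': np.float64(-18.2), 'twist': np.float64(1.68)}
{'tx': np.float64(-25.0), 'ty': np.float64(-26.9), 'tz': np.float64(-18.2), 'twist': np.float64(1.68)}
{'tx': np.float64(-25.8), 'ty': np.float64(-26.1), 'tz': np.float64(-18.2), 'twist': np.float64(1.68)}
{'tx': np.float64(-26.5), 'ty': np.float64(-25.4), 'tz': np.float64(-18.2), 'twist': np.float64(1.68)}
{'tx': np.float64(-27.3), 'ty': np.float64(-24.6), 'tz': np.float64(-18.2), 'twist': np.float64(1.68)}
{'tx': np.float64(-28.0), 'ty': np.float64(-23.8), 'tz': np.float64(-18.2), 'twist': np.float64(1.68)}
{'tx': np.float64(-28.6), 'ty': np.float64(-22.9), 'tz': np.float64(-18.2), 'twist': np.float64(1.68)}
{'tx': np.float64(-29.3), 'ty': np.float64(-22.1), 'tz': np.float64(-18.2), 'twist': np.float64(1.68)}
{'tx': np.float64(-29.9), 'ty': np.float64(-21.2), 'tz': np.float64(-18.2), 'twist': np.float64(1.68)}
{'tx': np.float64(-30.5), 'ty': np.float64(-20.3), 'tz': np.float64(-18.2), 'twist': np.float64(1.68)}
{'tx': np.float64(-31.1), 'ty': np.float64(-19.4), 'tz': np.float64(-18.2), 'twist': np.float64(1.68)}
{'tx': np.float64(-31.7), 'ty': np.float64(-18.5), 'tz': np.float64(-18.2), 'twist': np.float64(1.68)}
[[ 1.    -0.    -0.001 -0.001]
 [ 0.001  0.949  0.316 -0.081]
 [ 0.001 -0.316  0.949 -0.143]
 [ 0.     0.     0.     1.   ]] [[351.   0. 282.]
 [  0. 351. 207.]
 [  0.   0.   1.]]
```

Request:
{"api": "servo_tool", "payload": {
  "deltas": [
    {"tx": -24,"ty": -28,"tz": -18,"twist": 1.7},
    {"tx": -25,"ty": -27,"tz": -18,"twist": 1.7},
    {"tx": -26,"ty": -26,"tz": -18,"twist": 1.7},
    {"tx": -26.5,"ty": -25.5,"tz": -18,"twist": 1.7},
    {"tx": -27,"ty": -24.5,"tz": -18,"twist": 1.7},
    {"tx": -28,"ty": -24,"tz": -18,"twist": 1.7},
    {"tx": -28.5,"ty": -23,"tz": -18,"twist": 1.7},
    {"tx": -29,"ty": -22,"tz": -18,"twist": 1.7}
  ],
  "jaw": 0
}}

```text
time: 2.15
tcp_pos: [0.3314, -0.2583, 0.3761]
ee_rot: [0.746, -0.666, 0.0, 0.0]
force: [-0.0, -0.2, 0.3]
opening: 0.0001
```

Request:
{"api": "servo_tool", "payload": {
  "deltas": [
    {"tx": -30,"ty": -21,"tz": -18,"twist": 1.7},
    {"tx": -30.5,"ty": -20,"tz": -18,"twist": 1.7},
    {"tx": -31,"ty": -19.5,"tz": -18,"twist": 1.7},
    {"tx": -32,"ty": -18.5,"tz": -18,"twist": 1.7},
    {}
  ]
}}

```text
schema error: expected keys tx, ty, tz, twist
```

```bash
python3 - <<'E'
from h import *
s=ctrl.sense();d=ctrl.read_camera("wrist");W=world(d,s)
save("w1",d["pixels"],1.2);np.save("W1.npy",W);np.save("P1.npy",d["pixels"])
M=R.from_quat(s["ee_rot"]).as_matrix();print(s["time"],s["tcp_pos"],M.round(3).tolist())
def rect(n,m):
    m=cv2.morphologyEx(m.astype(np.uint8),cv2.MORPH_OPEN,np.ones((3,3)))>0
    if m.sum()>20: print(n,m.sum(),cv2.minAreaRect((W[m][:,:2]*1000).astype(np.float32)),W[m].mean(0).round(4))
x,y,z=np.moveaxis(W,-1,0)
rect("lid",(abs(z-.1605)<.004)&(x>.49)&(x<.63)&(abs(y)<.12))
rect("plunger",(abs(z-.160)<.006)&(x<.49)&(x>.43)&(abs(y)<.06))
rect("holbase",(z<.012)&(z>.0015)&(x>.4)&(x<.66)&(y<-.16)&(y>-.33))
rect("handle",(z>.112)&(x>.44)&(x<.56)&(y<-.2)&(y>-.28))
for t in["plunger","hook_rod","holster","lid"]:
  for r in ctrl.regions_of(t,d)[:2]: print(t,round(r["confidence"],2),r["box"],np.nanmedian(W[r["region"]],0).round(4))
E
```

```text
2.15 [ 0.33135377 -0.25831097  0.37606429] [[0.112, -0.994, 0.0], [-0.994, -0.112, -0.001], [0.001, -0.0, -1.0]]
plunger 667 ((457.5762634277344, -16.858610153198242), (18.110271453857422, 31.766834259033203), 6.579154014587402) [ 0.4587 -0.018   0.1598]
holbase 3318 ((463.5955810546875, -258.50030517578125), (128.5968475341797, 141.63497924804688), 0.7934680581092834) [ 0.475  -0.2625  0.0051]
handle 546 ((477.5540466308594, -246.21279907226562), (23.601829528808594, 18.051830291748047), 6.329093933105469) [ 0.4765 -0.2468  0.1678]
plunger 0.67 [23.7, 4.2, 60.4, 21.4] [ 0.4591 -0.0185  0.16  ]
hook_rod 0.82 [275.7, 0.4, 303.7, 30.5] [ 0.4788 -0.247   0.1677]
hook_rod 0.6 [143.6, 41.0, 224.5, 184.4] [ 0.3889 -0.1274  0.0318]
holster 0.71 [259.4, 2.2, 320.1, 44.1] [ 0.4925 -0.2515  0.0063]
```

View pics/w1.png

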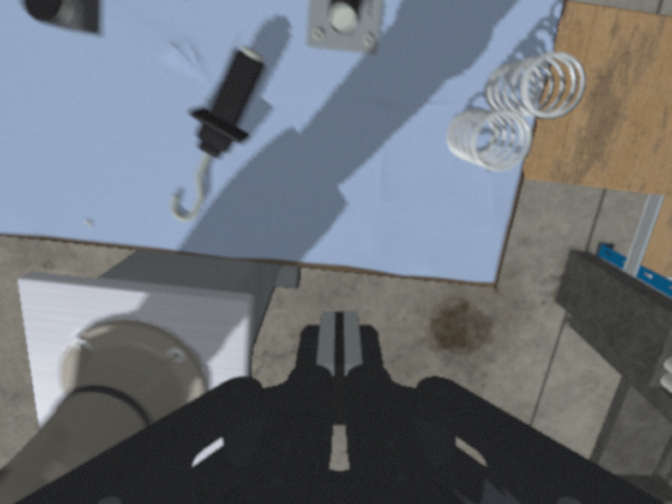

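The holstered rod sits at (340,20) in this enlarged picture, with the longer rod loose at (225,110). The view is too far back, so I'll go further forward. Rows need all the keys.

Request:
{"api": "servo_tool", "payload": {
  "deltas": [
    {"tx": -26,"ty": -31,"tz": -12,"twist": 1.6},
    {"tx": -27,"ty": -30,"tz": -12,"twist": 1.6},
    {"tx": -28,"ty": -29,"tz": -12,"twist": 1.6},
    {"tx": -28,"ty": -29,"tz": -12,"twist": 1.6},
    {"tx": -28,"ty": -28,"tz": -6,"twist": 0},
    {"tx": 0,"ty": 0,"tz": 0,"twist": 0}
  ]
}}

```text
time: 3.15
tcp_pos: [0.4711, -0.1125, 0.4282]
ee_rot: [0.709, -0.705, -0.001, -0.0]
force: [-0.1, -1.2, 0.2]
opening: -0.0003
```

```bash
cat > look.py <<'E'
from h import *
s=ctrl.sense();d=ctrl.read_camera("wrist");W=world(d,s)
save("w2",d["pixels"],1.2);np.savez("w2.npz",W=W,P=d["pixels"])
M=R.from_quat(s["ee_rot"]).as_matrix();print(s["time"],s["tcp_pos"],np.degrees(np.arctan2(M[1,0],M[0,0])))
def rect(n,m):
    m=cv2.morphologyEx(m.astype(np.uint8),cv2.MORPH_OPEN,np.ones((3,3)))
    k,l,st,c=cv2.connectedComponentsWithStats(m)
    if k<2: return
    m=l==1+np.argmax(st[1:,4])
    print(n,m.sum(),cv2.minAreaRect((W[m][:,:2]*1000).astype(np.float32)),W[m].mean(0).round(4))
x,y,z=np.moveaxis(W,-1,0)
rect("lid",(abs(z-.1605)<.005)&(x>.49)&(x<.63)&(abs(y)<.12))
rect("lidhandle",(z>.167)&(x>.49)&(x<.63)&(abs(y)<.12))
rect("plunger",(abs(z-.160)<.006)&(x<.49)&(x>.43)&(abs(y)<.06))
rect("holbase",(z<.012)&(z>.0015)&(x>.4)&(x<.66)&(y<-.16)&(y>-.33))
rect("handletop",(z>.15)&(x>.44)&(x<.56)&(y<-.2)&(y>-.28))
rect("handle",(z>.112)&(x>.44)&(x<.56)&(y<-.2)&(y>-.28))
for t in["plunger","hook_rod","holster"]:
  for r in ctrl.regions_of(t,d)[:2]: print(t,round(r["confidence"],2),r["box"],np.nanmedian(W[r["region"]],0).round(4))
E
python3 look.py
```

```text
3.15 [ 0.47110351 -0.11253984  0.42821658] -89.65496303721585
lid 10634 ((551.0413818359375, -21.405048370361328), (115.3197021484375, 122.9820785522461), 85.99928283691406) [ 0.5568 -0.0221  0.1619]
lidhandle 270 ((554.6475830078125, -21.50711441040039), (51.356414794921875, 5.995369911193848), 85.89889526367188) [ 0.5546 -0.0222  0.1718]
plunger 558 ((464.9376220703125, -15.57809066772461), (31.895267486572266, 30.3402156829834), 82.2724609375) [ 0.4655 -0.0164  0.1599]
holbase 2520 ((532.3862915039062, -243.042724609375), (81.19503784179688, 133.46754455566406), 87.40026092529297) [ 0.5405 -0.2332  0.0066]
handletop 438 ((482.00079345703125, -245.94781494140625), (17.747446060180664, 32.64973068237305), 88.32946014404297) [ 0.4831 -0.2442  0.1643]
handle 1129 ((498.886962890625, -247.43698120117188), (66.02127838134766, 27.022287368774414), 6.919055461883545) [ 0.5004 -0.2435  0.1419]
plunger 0.73 [190.5, 154.5, 214.7, 176.5] [ 0.4649 -0.0162  0.16  ]
hook_rod 0.93 [375.0, 109.1, 406.1, 168.8] [ 0.4981 -0.2414  0.135 ]
hook_rod 0.91 [252.0, 149.4, 320.1, 261.4] [ 0.3891 -0.1239  0.0311]
holster 0.97 [343.6, 58.0, 397.4, 142.9] [ 0.5451 -0.2337  0.0077]
```

View pics/w2.png

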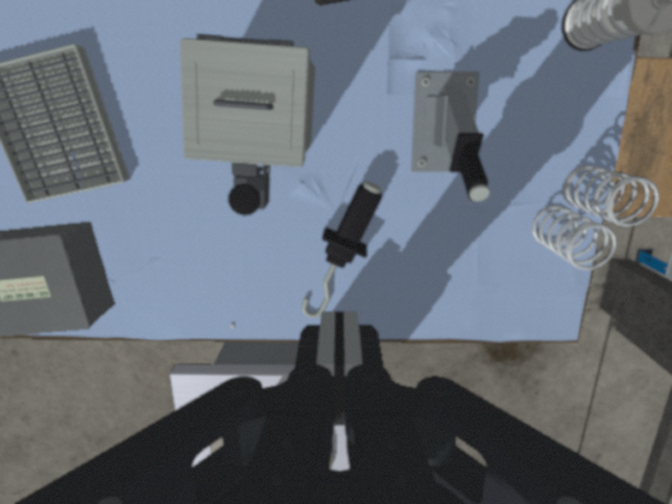

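Tank yaw is about -4° with its centre near (0.557,-0.022). The plunger head is at (0.465,-0.016), picture pixel (245,197). The holstered rod is at (470,165). Pressing the plunger with closed fingers.

Request:
{"api": "servo_tool", "payload": {
  "deltas": [
    {"tx": -16,"ty": 1.2,"tz": 42,"twist": 0},
    {"tx": -16,"ty": 1.2,"tz": 43,"twist": 0},
    {"tx": -16,"ty": 1.2,"tz": 43,"twist": 0},
    {"tx": -16,"ty": 1.2,"tz": 43,"twist": 0},
    {"tx": -16,"ty": 1.2,"tz": 43,"twist": 0},
    {"tx": -16,"ty": 1.2,"tz": 38,"twist": 0},
    {"tx": 0,"ty": 0,"tz": 6,"twist": 0},
    {"tx": 0,"ty": 0,"tz": 6,"twist": 0}
  ]
}}

```text
time: 4.35
tcp_pos: [0.4633, -0.0199, 0.1662]
ee_rot: [-0.707, 0.707, -0.001, 0.0]
force: [-0.8, -1.0, 0.8]
opening: 0.0001
```

Request:
{"api": "servo_tool", "payload": {
  "deltas": [
    {"tx": 0,"ty": 0,"tz": 3,"twist": 0},
    {"tx": 0,"ty": 0,"tz": 3,"twist": 0},
    {"tx": 0,"ty": 0,"tz": 3,"twist": 0},
    {"tx": 0,"ty": 0,"tz": 2,"twist": 0},
    {"tx": 0,"ty": 0,"tz": 1,"twist": 0},
    {"tx": 0,"ty": 0,"tz": 0,"twist": 0}
  ]
}}

```text
time: 5.1
tcp_pos: [0.4634, -0.0188, 0.1538]
ee_rot: [0.708, -0.707, 0.001, -0.0]
force: [0.8, -2.3, 4.2]
opening: -0.0
```

Request:
{"api": "servo_tool", "payload": {
  "deltas": [
    {"tx": 0,"ty": 0,"tz": 2,"twist": 0},
    {"tx": 0,"ty": 0,"tz": 1.5,"twist": 0},
    {"tx": 0,"ty": 0,"tz": 1,"twist": 0},
    {"tx": 0,"ty": 0,"tz": 0,"twist": 0}
  ]
}}

```text
time: 5.6
tcp_pos: [0.4634, -0.0189, 0.151]
ee_rot: [0.708, -0.707, 0.002, -0.0]
force: [-1.7, -2.4, 14.9]
opening: 0.0001
```

Request:
{"api": "servo_tool", "payload": {
  "deltas": [
    {"tx": 0,"ty": 0,"tz": -45,"twist": 0},
    {"tx": 31,"ty": 3,"tz": -28,"twist": 0},
    {"tx": 32,"ty": 3,"tz": -28,"twist": 0},
    {"tx": 32,"ty": 3,"tz": -28,"twist": 0},
    {"tx": 32,"ty": 3,"tz": -28,"twist": 0},
    {"tx": 32,"ty": 3,"tz": -28,"twist": 0},
    {"tx": 32,"ty": 3,"tz": -25,"twist": 0},
    {"tx": 31,"ty": 3,"tz": 0,"twist": 0}
  ],
  "jaw": 60
}}

```text
time: 6.6
tcp_pos: [0.4425, -0.2403, 0.3599]
ee_rot: [0.708, -0.706, 0.001, -0.001]
force: [0.3, -0.1, 0.2]
opening: 0.0598
```

```bash
python3 - <<'E'
from h import *
s=ctrl.sense();d=ctrl.read_camera("wrist");W=world(d,s);a=ctrl.read_camera("scene")
save("w3",np.hstack([d["pixels"][0:250,140:420],cv2.resize(a["pixels"][150:275,185:325],(280,250))]),1.4);np.savez("w3.npz",W=W,P=d["pixels"])
M=R.from_quat(s["ee_rot"]).as_matrix();print(s["time"],s["tcp_pos"],np.degrees(np.arctan2(M[1,0],M[0,0])),s["force"])
x,y,z=np.moveaxis(W,-1,0); g=d["pixels"].astype(int).mean(-1)
box=(x>.44)&(x<.62)&(y<-.18)&(y>-.31)
for n,m in(("base",box&(z<.012)&(z>.002)),("all>20",box&(z>.02)),("handle dark",box&(z>.118)),("top",box&(z>.16)),("guardplate",box&(z>.095)&(z<.118))):
    m=cv2.morphologyEx(m.astype(np.uint8),cv2.MORPH_OPEN,np.ones((3,3)))>0
    print(n,m.sum(),cv2.minAreaRect((W[m][:,:2]*1000).astype(np.float32)),W[m].mean(0).round(4))
m=box&(z>.118)
for lo in np.arange(.11,.18,.006):
    q=W[box&(z>=lo)&(z<lo+.006)]
    if len(q)>5: print(lo.round(3),len(q),np.median(q,0).round(4),np.percentile(q,3,0).round(4),np.percentile(q,97,0).round(4))
E
```

```text
6.6 [ 0.44251577 -0.24025588  0.35990657] -89.81949659178072 [ 0.3402486  -0.07318013  0.19624518]
base 4697 ((534.502197265625, -246.19447326660156), (184.16481018066406, 112.83277130126953), 7.468919277191162) [ 0.5473 -0.2425  0.0064]
all>20 35557 ((509.6755676269531, -242.79916381835938), (139.34930419921875, 125.59661865234375), 0.0005192278185859323) [ 0.4575 -0.2426  0.4042]
handle dark 34366 ((484.2662658691406, -242.79940795898438), (88.53068542480469, 125.59661865234375), 0.0005192278185859323) [ 0.4546 -0.2425  0.4153]
top 33596 ((466.3763427734375, -242.799560546875), (52.75083923339844, 125.59661865234375), 0.0005192278185859323) [ 0.4533 -0.2424  0.4218]
guardplate 486 ((514.1146850585938, -245.73623657226562), (56.71430969238281, 28.187925338745117), 3.1150100231170654) [ 0.5182 -0.2453  0.1082]
0.11 161 [ 0.5085 -0.2449  0.1133] [ 0.4999 -0.2599  0.1105] [ 0.5327 -0.2323  0.1158]
0.116 239 [ 0.5176 -0.247   0.1195] [ 0.5105 -0.2594  0.1162] [ 0.5296 -0.2325  0.1218]
0.122 272 [ 0.5236 -0.2449  0.1241] [ 0.5118 -0.2582  0.1222] [ 0.5285 -0.2336  0.127 ]
0.128 63 [ 0.5091 -0.2469  0.1316] [ 0.5059 -0.254   0.1288] [ 0.5119 -0.2388  0.1339]
0.134 54 [ 0.5059 -0.2453  0.1373] [ 0.502  -0.2539  0.1347] [ 0.5082 -0.2388  0.1399]
0.14 60 [ 0.5028 -0.2457  0.143 ] [ 0.4991 -0.2536  0.1401] [ 0.5048 -0.2388  0.1457]
0.146 68 [ 0.4993 -0.2466  0.1491] [ 0.4964 -0.2535  0.1463] [ 0.502  -0.2388  0.1518]
0.152 69 [ 0.4958 -0.2465  0.1556] [ 0.4922 -0.2534  0.1524] [ 0.4976 -0.2388  0.1579]
0.158 77 [ 0.4918 -0.2457  0.1615] [ 0.4673 -0.2541  0.1583] [ 0.4943 -0.2389  0.1638]
0.164 299 [ 0.4777 -0.2464  0.1677] [ 0.4685 -0.2542  0.1644] [ 0.4903 -0.2389  0.1698]
0.17 110 [ 0.4803 -0.2468  0.1708] [ 0.4769 -0.2539  0.1701] [ 0.4871 -0.2392  0.1727]
```

View pics/w3.png

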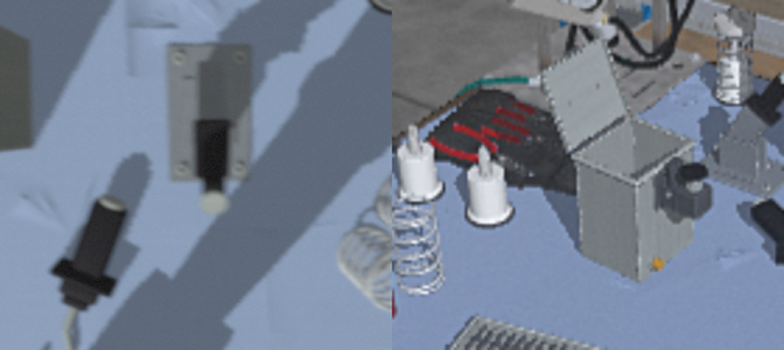

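The lid stands open. The rod handle centre is at about (0.489,-0.246,0.140) with yaw near 0. Next I grasp it.

Request:
{"api": "servo_tool", "payload": {
  "deltas": [
    {"tx": 1,"ty": -7.5,"tz": 39,"twist": 0},
    {"tx": 1,"ty": -7.5,"tz": 39,"twist": 0},
    {"tx": 1,"ty": -7.5,"tz": 39,"twist": 0},
    {"tx": 1,"ty": -7.5,"tz": 39,"twist": 0},
    {"tx": 1,"ty": -7.5,"tz": 39,"twist": 0},
    {"tx": 1,"ty": -7,"tz": 37,"twist": 0},
    {"tx": 0,"ty": 0,"tz": 4,"twist": 0},
    {"tx": 0,"ty": 0,"tz": 0,"twist": 0}
  ]
}}

```text
time: 7.7
tcp_pos: [0.4864, -0.2452, 0.1231]
ee_rot: [0.708, -0.706, -0.0, -0.0]
force: [-0.3, -1.2, 0.2]
opening: 0.06
```

Request:
{"api": "servo_tool", "payload": {
  "deltas": [
    {"tx": 0,"ty": 0,"tz": 0,"twist": 0},
    {"tx": 0,"ty": 0,"tz": 0,"twist": 0},
    {"tx": 0,"ty": 0,"tz": 0,"twist": 0},
    {"tx": 0,"ty": 0,"tz": 0,"twist": 0}
  ],
  "jaw": 0,
  "newtons": 40
}}

```text
time: 8.2
tcp_pos: [0.4868, -0.2466, 0.124]
ee_rot: [0.708, -0.707, 0.001, -0.0]
force: [-1.0, -0.0, 5.5]
opening: 0.0154
```

Request:
{"api": "servo_tool", "payload": {
  "deltas": [
    {"tx": 0,"ty": 4,"tz": -7,"twist": 0},
    {"tx": 0,"ty": 5,"tz": -8.7,"twist": 0},
    {"tx": 0,"ty": 5,"tz": -8.7,"twist": 0},
    {"tx": 0,"ty": 5,"tz": -8.7,"twist": 0},
    {"tx": 0,"ty": 5,"tz": -8.7,"twist": 0},
    {"tx": 0,"ty": 5.5,"tz": -9.5,"twist": 0},
    {"tx": 0,"ty": 5.5,"tz": -9.5,"twist": 0},
    {"tx": 0,"ty": 5,"tz": -8.5,"twist": 0}
  ]
}}

```text
time: 9.2
tcp_pos: [0.446, -0.2463, 0.1928]
ee_rot: [0.708, -0.707, 0.0, 0.0]
force: [-0.3, 0.3, -2.3]
opening: 0.0155
```

Request:
{"api": "servo_tool", "payload": {
  "deltas": [
    {"tx": 0,"ty": -8,"tz": -4.8,"twist": 0},
    {"tx": 0,"ty": -8,"tz": -4.8,"twist": 0},
    {"tx": 0,"ty": -8,"tz": -4.5,"twist": 0},
    {"tx": 0,"ty": -8,"tz": -4,"twist": 0},
    {"tx": 0,"ty": -8,"tz": -3.4,"twist": 0},
    {"tx": 0,"ty": -8,"tz": -2.6,"twist": 0},
    {"tx": 0,"ty": -8,"tz": -2,"twist": 0},
    {"tx": 0,"ty": -8,"tz": -1,"twist": 0}
  ],
  "newtons": 22
}}

```text
time: 10.2
tcp_pos: [0.5108, -0.246, 0.2193]
ee_rot: [0.708, -0.706, -0.0, 0.0]
force: [-3.9, -0.9, -1.4]
opening: 0.0159
```

```bash
cat > rod.py <<'E'
from h import *
import sys
s=ctrl.sense();d=ctrl.read_camera("wrist");W=world(d,s)
save(sys.argv[1],d["pixels"][0:420,100:460],1.4)
p=s["tcp_pos"];print(s["time"].__round__(2),p.round(4),s["force"].round(1),s["opening"])
L=W-p; x,y,z=np.moveaxis(L,-1,0)
b=(abs(y)<.012)&(abs(x)<.1)
for lo in np.arange(-.14,-.005,.008):
    q=L[b&(z>=lo)&(z<lo+.008)]
    if len(q)>3: print(lo.round(3),len(q),"med",np.median(q,0).round(4),"lo",np.percentile(q,3,0).round(4),"hi",np.percentile(q,97,0).round(4))
E
python3 rod.py w4
```

```text
10.2 [ 0.5108 -0.246   0.2193] [-3.9 -0.9 -1.4] 0.01594099921820779
-0.14 288 med [ 0.0374 -0.0005 -0.136 ] lo [-0.0078 -0.0092 -0.1397] hi [ 0.0409  0.0098 -0.1322]
-0.132 296 med [ 0.0329 -0.0008 -0.1281] lo [-0.0115 -0.0091 -0.1318] hi [ 0.0365  0.0097 -0.1243]
-0.124 243 med [ 0.029   0.0003 -0.1197] lo [ 0.0019 -0.0095 -0.1238] hi [ 0.0317  0.0099 -0.1162]
-0.116 470 med [ 0.0163  0.0003 -0.1129] lo [-0.0062 -0.0101 -0.1157] hi [ 0.0269  0.01   -0.1082]
-0.108 406 med [ 0.0188  0.0003 -0.1039] lo [-0.0039 -0.0098 -0.1078] hi [ 0.0224  0.0103 -0.1003]
-0.1 63 med [ 0.015   0.0003 -0.0984] lo [ 0.0122 -0.0021 -0.0999] hi [ 0.0181  0.0037 -0.0966]
-0.02 1735 med [ 0.0167 -0.0001 -0.0159] lo [ 0.0023 -0.0114 -0.0177] hi [ 0.0245  0.0115 -0.0146]
-0.012 249 med [ 0.0119  0.0004 -0.0079] lo [ 0.0088 -0.0068 -0.0117] hi [ 0.0126  0.008  -0.0042]
```

View pics/w4.png

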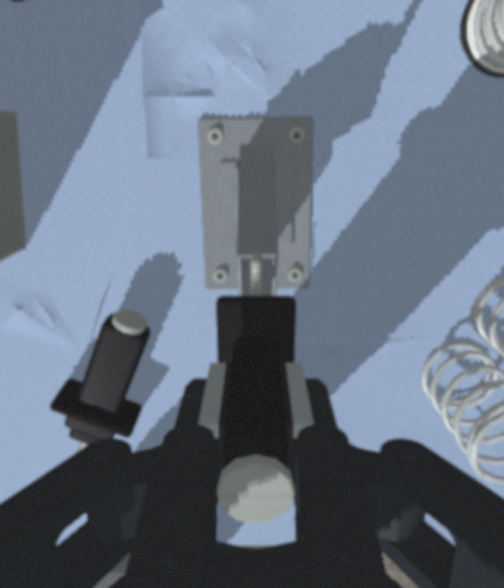

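The rod now stands vertical in the grip: the guard plate is level at (256,330) and the handle is central. I'll firm the grip and carry it towards the tank.

Request:
{"api": "servo_tool", "payload": {
  "deltas": [
    {"tx": 0,"ty": 0,"tz": -15,"twist": 0},
    {"tx": 0,"ty": 0,"tz": -30,"twist": 0},
    {"tx": -36,"ty": 7,"tz": -14,"twist": 0.7},
    {"tx": -36,"ty": 7,"tz": -14,"twist": 0.7},
    {"tx": -36,"ty": 7,"tz": -14,"twist": 0.7},
    {"tx": -36,"ty": 6,"tz": -14,"twist": 0.7},
    {"tx": -36,"ty": 5,"tz": 0,"twist": 0.7},
    {"tx": -36,"ty": 4,"tz": 0,"twist": 0.7}
  ],
  "newtons": 70
}}

```text
time: 11.25
tcp_pos: [0.4822, -0.0266, 0.323]
ee_rot: [-0.682, 0.732, -0.002, 0.003]
force: [-0.4, 0.7, -2.0]
opening: 0.0153
```

Request:
{"api": "servo_tool", "payload": {
  "deltas": [
    {"tx": 0,"ty": 0,"tz": 0,"twist": 0},
    {"tx": 0,"ty": 0,"tz": 0,"twist": 0}
  ]
}}

```text
time: 11.5
tcp_pos: [0.4816, -0.0293, 0.3217]
ee_rot: [-0.682, 0.732, -0.002, 0.001]
force: [-1.2, -0.3, -1.2]
opening: 0.0152
```

```bash
python3 - <<'E'
from h import *
s=ctrl.sense();d=ctrl.read_camera("wrist");W=world(d,s);a=ctrl.read_camera("scene");A=world(a)
save("w5",np.hstack([d["pixels"][0:300,120:440],cv2.resize(a["pixels"][150:250,230:330],(300,300))]),1.25)
np.savez("w5.npz",W=W,P=d["pixels"],A=A,AP=a["pixels"])
p=s["tcp_pos"];M=R.from_quat(s["ee_rot"]).as_matrix();print(round(s["time"],2),p.round(4),np.degrees(np.arctan2(M[1,0],M[0,0])),s["opening"])
L=(W-p)@M; x,y,z=np.moveaxis(L,-1,0)   # tool coords
g=(abs(x)<.02)&(y<-.016)&(y>-.028)&(abs(z-.0155)<.006)
print("guard slope (along y, x)",np.linalg.lstsq(np.c_[L[g][:,:2],np.ones(g.sum())],L[g][:,2],rcond=None)[0],g.sum(),L[g].min(0),L[g].max(0))
x,y,z=np.moveaxis(W,-1,0)
t=np.radians(-4);C=np.array([.5568,-.0222]);u=(x-C[0])*np.cos(t)+(y-C[1])*np.sin(t);v=-(x-C[0])*np.sin(t)+(y-C[1])*np.cos(t)
# bail wire points
b=(abs(u)<.03)&(abs(v)<.035)&(abs(z-.088)<.014)
print("bail n",b.sum()); 
for lo in np.arange(-.03,.03,.01):
    q=b&(v>=lo)&(v<lo+.01)
    if q.sum()>2: print(lo.round(2),q.sum(),"u",np.median(u[q]).round(4),"z",np.percentile(z[q],90).round(4))
r=(abs(z-.1555)<.004)&(abs(u)<.06)&(abs(v)<.065)
print("rim u",np.percentile(u[r],[1,99]),"v",np.percentile(v[r],[1,99]),r.sum())
# hook in scene cam
x,y,z=np.moveaxis(A,-1,0)
q=(abs(x-p[0])<.04)&(abs(y-p[1])<.025)&(z<p[2]-.05)&(z>.17)
for lo in np.arange(.17,.30,.01):
    k=q&(z>=lo)&(z<lo+.01)
    if k.sum(): print(lo.round(2),k.sum(),(np.median(A[k],0)-p).round(4))
E
```

```text
11.5 [ 0.4816 -0.0293  0.3217] -94.06784974529201 0.015193477147954201
guard slope (along y, x) [ 0.00374192 -0.16963855  0.01272315] 1046 [-0.01447176 -0.02480792  0.01402576] [ 0.01353991 -0.01600224  0.02005267]
bail n 353
-0.03 45 u -0.0009 z 0.088
-0.02 49 u -0.0009 z 0.0886
-0.01 57 u -0.0008 z 0.0954
0.0 54 u -0.0012 z 0.0954
0.01 52 u -0.0008 z 0.0887
0.02 51 u -0.0008 z 0.0881
rim u [-0.05812287  0.05834251] v [-0.05759609  0.05852115] 4832
0.2 8 [ 0.0035  0.0029 -0.1145]
0.21 9 [ 0.0115  0.0013 -0.1058]
0.22 9 [-0.0035  0.001  -0.0966]
0.23 6 [-0.0048  0.0005 -0.0867]
0.24 5 [-0.0005 -0.0009 -0.0751]
0.25 6 [ 0.0036  0.0004 -0.0673]
0.26 3 [ 0.0012  0.0027 -0.058 ]
0.27 2 [-0.0003  0.0039 -0.0503]
```

View pics/w5.png

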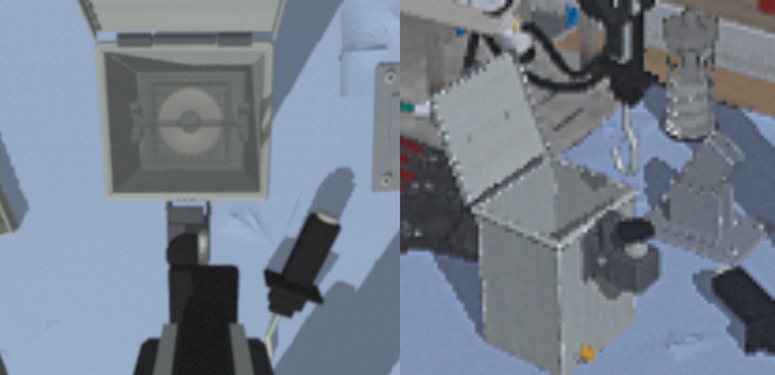

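```bash
python3 - <<'E'
from h import *
f=np.load("w5.npz");W=f["W"];A=f["A"];s=ctrl.sense();p=np.array([.4816,-.0293,.3217]);M=R.from_quat(s["ee_rot"]).as_matrix()
L=(W-p)@M;x,y,z=np.moveaxis(L,-1,0)
for a in np.arange(-.028,-.004,.002):
    k=(abs(x)<.006)&(y>=a)&(y<a+.002)&(z>-.05)&(z<.03)
    if k.sum()>3: print("y",a.round(3),k.sum(),"z",np.percentile(z[k],[10,50,90]).round(4))
B=(A-p)@M;x,y,z=np.moveaxis(B,-1,0)
k=(abs(x)<.02)&(abs(y)<.035)&(z>-.05)&(z<.125)
for a in np.arange(-.04,.125,.006):
    q=k&(z>=a)&(z<a+.006)
    if q.sum(): print("z",a.round(3),q.sum(),"y med/lo/hi",np.median(y[q]).round(4),y[q].min().round(4),y[q].max().round(4),"x",np.median(x[q]).round(4))
# project model rod pts into the scene picture under tilt hypotheses, compare tip/bottom
E
```

```text
y -0.026 58 z [0.0166 0.0179 0.0192]
y -0.024 129 z [0.0151 0.0161 0.0173]
y -0.022 96 z [0.0149 0.0158 0.0166]
y -0.02 91 z [0.0149 0.0157 0.0165]
y -0.018 97 z [0.0151 0.0159 0.0165]
y -0.016 93 z [0.0151 0.0158 0.0164]
y -0.014 185 z [0.001  0.0111 0.0164]
y -0.012 1730 z [-0.0361 -0.0182  0.0055]
y -0.01 569 z [-0.0428 -0.0401 -0.0284]
y -0.008 279 z [-0.0463 -0.0435 -0.0424]
y -0.006 360 z [-0.0477 -0.046  -0.0433]
z -0.04 12 y med/lo/hi 0.0112 0.0053 0.0153 x -0.0036
z -0.034 12 y med/lo/hi 0.0088 -0.0036 0.0126 x -0.0112
z -0.028 18 y med/lo/hi 0.0101 -0.0024 0.0139 x -0.0099
z -0.022 12 y med/lo/hi 0.0112 -0.012 0.0178 x -0.0077
z -0.016 14 y med/lo/hi 0.0099 -0.0041 0.0165 x -0.0132
z -0.01 13 y med/lo/hi 0.0082 -0.0082 0.014 x -0.0127
z -0.004 14 y med/lo/hi 0.009 -0.0092 0.0122 x -0.0061
z 0.002 8 y med/lo/hi 0.0095 -0.0045 0.0121 x -0.0072
z 0.008 19 y med/lo/hi 0.0058 -0.0201 0.0198 x -0.0057
z 0.014 49 y med/lo/hi 0.0037 -0.0288 0.0264 x -0.0089
z 0.02 12 y med/lo/hi 0.0145 -0.0086 0.0253 x -0.0085
z 0.026 6 y med/lo/hi 0.0009 -0.0093 0.0147 x -0.0072
z 0.032 15 y med/lo/hi -0.0002 -0.0162 0.0158 x -0.0047
z 0.038 10 y med/lo/hi -0.0005 -0.0117 0.012 x -0.004
z 0.044 4 y med/lo/hi 0.0018 -0.0033 0.0061 x -0.0023
z 0.05 2 y med/lo/hi 0.0006 -0.001 0.0023 x -0.0039
z 0.056 3 y med/lo/hi -0.001 -0.0043 0.0012 x -0.003
z 0.062 4 y med/lo/hi -0.0042 -0.0065 0.0036 x -0.0008
z 0.068 3 y med/lo/hi -0.0029 -0.004 0.0003 x 0.0002
z 0.074 2 y med/lo/hi 0.0014 -0.0001 0.0029 x -0.0027
z 0.08 4 y med/lo/hi 0.0025 0.0006 0.0047 x 0.0009
z 0.086 5 y med/lo/hi 0.0052 0.0018 0.0094 x 0.0001
z 0.092 5 y med/lo/hi 0.0093 -0.0146 0.0096 x -0.0012
z 0.098 4 y med/lo/hi -0.0032 -0.0128 0.0105 x -0.0
z 0.104 6 y med/lo/hi -0.003 -0.0138 0.0089 x -0.0028
z 0.11 7 y med/lo/hi -0.0082 -0.0139 0.0003 x -0.0033
z 0.116 3 y med/lo/hi -0.0006 -0.0032 0.0033 x -0.0002
```

Request:
{"api": "servo_tool", "payload": {
  "deltas": [
    {"tx": -4,"ty": -17,"tz": 0,"twist": 0},
    {"tx": -4,"ty": -17,"tz": 0,"twist": 0},
    {"tx": -4.4,"ty": -18,"tz": 0,"twist": 0},
    {"tx": 0,"ty": 0,"tz": 15,"twist": 0},
    {"tx": 0,"ty": 0,"tz": 15,"twist": 0},
    {"tx": 0,"ty": 0,"tz": 0,"twist": 0}
  ]
}}

```text
time: 12.35
tcp_pos: [0.5314, -0.0214, 0.288]
ee_rot: [-0.681, 0.732, 0.001, -0.002]
force: [0.3, -0.1, -1.0]
opening: 0.015
```

```bash
python3 -c "
from h import *
plan([.5344,-.0206,.1825],-94,6)"
```

```text
t 12.35 at [ 0.5314 -0.0214  0.288 ] yaw -94.15 zaxis [-4.8e-03 -4.0e-04 -1.0e+00] F [ 0.3 -0.1 -1. ] op 0.015
{'tx': np.float64(-0.2), 'ty': np.float64(-0.5), 'tz': np.float64(17.6), 'twist': np.float64(-0.02)}
{'tx': np.float64(-0.2), 'ty': np.float64(-0.5), 'tz': np.float64(17.6), 'twist': np.float64(-0.02)}
{'tx': np.float64(-0.2), 'ty': np.float64(-0.5), 'tz': np.float64(17.6), 'twist': np.float64(-0.02)}
{'tx': np.float64(-0.2), 'ty': np.float64(-0.5), 'tz': np.float64(17.6), 'twist': np.float64(-0.02)}
{'tx': np.float64(-0.2), 'ty': np.float64(-0.5), 'tz': np.float64(17.6), 'twist': np.float64(-0.02)}
{'tx': np.float64(-0.2), 'ty': np.float64(-0.5), 'tz': np.float64(17.6), 'twist': np.float64(-0.02)}
```

Request:
{"api": "servo_tool", "payload": {
  "deltas": [
    {"tx": 0,"ty": -1,"tz": 20,"twist": 0},
    {"tx": 0,"ty": -0.5,"tz": 22,"twist": 0},
    {"tx": 0,"ty": 0,"tz": 22,"twist": 0},
    {"tx": 0,"ty": 0,"tz": 18,"twist": 0},
    {"tx": 0,"ty": 0,"tz": 14,"twist": 0},
    {"tx": 0,"ty": 0,"tz": 9,"twist": 0},
    {"tx": 0,"ty": 0,"tz": 0,"twist": 0},
    {"tx": 0,"ty": 0,"tz": 0,"twist": 0}
  ]
}}

```text
time: 13.35
tcp_pos: [0.5354, -0.0207, 0.1859]
ee_rot: [-0.681, 0.732, -0.001, 0.001]
force: [1.2, 1.0, -1.5]
opening: 0.0156
```

Request:
{"api": "servo_tool", "payload": {
  "deltas": [
    {"tx": 0,"ty": 0,"tz": 3,"twist": 0},
    {"tx": 0,"ty": 0,"tz": 0,"twist": 0},
    {"tx": 0,"ty": -5,"tz": 0,"twist": 0},
    {"tx": 0,"ty": -6,"tz": 0,"twist": 0},
    {"tx": 0,"ty": -6,"tz": 0,"twist": 0},
    {"tx": 0,"ty": -4,"tz": 0,"twist": 0},
    {"tx": 0,"ty": 0,"tz": 0,"twist": 0}
  ]
}}

```text
time: 14.22
tcp_pos: [0.5561, -0.0223, 0.1821]
ee_rot: [-0.681, 0.732, 0.0, 0.0]
force: [-0.2, 0.2, -2.1]
opening: 0.0154
```

```bash
python3 -c "
from h import *
plan([.5559,-.0222,.1825],-94,1)"
```

```text
t 14.22 at [ 0.5561 -0.0223  0.1821] yaw -94.1 zaxis [-1.e-04  2.e-04 -1.e+00] F [-0.2  0.2 -2.1] op 0.0154
{'tx': np.float64(-0.1), 'ty': np.float64(0.2), 'tz': np.float64(-0.4), 'twist': np.float64(-0.1)}
```

Request:
{"api": "servo_tool", "payload": {
  "deltas": [
    {"tx": 0,"ty": 0,"tz": -10,"twist": 0},
    {"tx": 0,"ty": 0,"tz": -8,"twist": 0},
    {"tx": 0,"ty": 0,"tz": -4,"twist": 0},
    {"tx": 0,"ty": 0,"tz": -4,"twist": 0},
    {"tx": 0,"ty": 0,"tz": -6,"twist": 0},
    {"tx": 0,"ty": 0,"tz": -6,"twist": 0},
    {"tx": 0,"ty": 0,"tz": -6,"twist": 0},
    {"tx": 0,"ty": 0,"tz": 0,"twist": 0}
  ]
}}

```text
time: 15.22
tcp_pos: [0.5562, -0.0222, 0.227]
ee_rot: [-0.681, 0.732, -0.001, 0.001]
force: [-0.4, 0.2, -5.6]
opening: 0.015
```

Request:
{"api": "servo_tool", "payload": {
  "deltas": [
    {"tx": 0,"ty": 0,"tz": -8,"twist": 0},
    {"tx": 0,"ty": 0,"tz": -12,"twist": 0},
    {"tx": 0,"ty": 0,"tz": -14,"twist": 0},
    {"tx": 0,"ty": 0,"tz": -16,"twist": 0},
    {"tx": 0,"ty": 0,"tz": -16,"twist": 0},
    {"tx": 0,"ty": 0,"tz": -16,"twist": 0},
    {"tx": 0,"ty": 0,"tz": -16,"twist": 0},
    {"tx": 0,"ty": 0,"tz": -16,"twist": 0}
  ]
}}

```text
time: 16.23
tcp_pos: [0.5557, -0.0222, 0.3414]
ee_rot: [-0.681, 0.732, -0.0, 0.0]
force: [0.1, -0.2, -4.6]
opening: 0.0147
```

Request:
{"api": "servo_tool", "payload": {
  "deltas": [
    {"tx": 0,"ty": 0,"tz": -16,"twist": 0},
    {"tx": 0,"ty": 0,"tz": -14,"twist": 0},
    {"tx": 0,"ty": 0,"tz": -10,"twist": 0},
    {"tx": 0,"ty": 0,"tz": -5,"twist": 0},
    {"tx": 0,"ty": 0,"tz": 0,"twist": 0}
  ]
}}

```text
time: 16.85
tcp_pos: [0.5558, -0.0222, 0.3853]
ee_rot: [-0.681, 0.732, -0.0, 0.0]
force: [-0.6, 0.0, -6.1]
opening: 0.0153
```

```bash
python3 - <<'E'
from h import *
s=ctrl.sense();a=ctrl.read_camera("scene");b=ctrl.read_camera("top");W=world(b)
p=s["tcp_pos"];print(s["time"],p,s["force"])
save("w6",np.hstack([cv2.resize(a["pixels"][130:310,180:340],(480,540)),cv2.resize(b["pixels"][140:240,105:285],(540,300)) if 0 else cv2.resize(b["pixels"][150:236,110:196],(300,540))]),0.9)
x,y,z=np.moveaxis(W,-1,0)
m=((z>.004)&(z<.026)&(x>.42)&(x<.65)&(y>.165)&(y<.355)).astype(np.uint8)
m=cv2.morphologyEx(m,cv2.MORPH_OPEN,np.ones((3,3)))
k,l,st,c=cv2.connectedComponentsWithStats(m);m=l==1+np.argmax(st[1:,4])
print("tray",cv2.minAreaRect((W[m][:,:2]*1000).astype(np.float32)),m.sum(),np.percentile(W[m],[2,98],0))
E
```

```text
16.85 [ 0.55581305 -0.02224605  0.38525118] [-0.56139167  0.01753339 -6.07103762]
tray ((546.0723266601562, 335.46875), (54.12480545043945, 12.41642951965332), 11.339853286743164) 64 [[0.52036532 0.32517432 0.00545167]
 [0.57226014 0.34102805 0.02317022]]
```

View pics/w6.png

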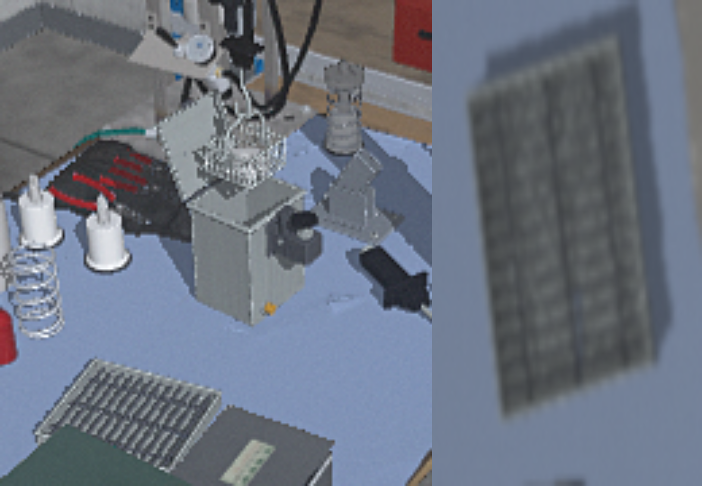

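The basket with its disc hangs clear above the tank at (245,155). The tray is at top px centre about (151,190), yaw about +10°. I'll compute the tray target and check the heights of the nearby cabinet.

```bash
python3 - <<'E'
from h import *
z=np.load("shots.npz");t={k[1:]:z[k] for k in z.files if k[0]=="t"}
M=np.linalg.inv(t["world_to_cam"])
for u,v in[(122.1,166.3),(169.2,156.5),(181,213.7),(132.6,223.5),(151.2,190)]:
    a=cv2.undistortPoints(np.array([[[u,v]]],np.float32),t["mtx"],t["dist_coeffs"])[0,0]
    r=M[:3,:3]@[a[0],a[1],1];o=M[:3,3];print((u,v),(o+r*(.02-o[2])/r[2]).round(4))
W=world(t);x,y,h=np.moveaxis(W,-1,0)
for y0 in np.arange(.05,.5,.06):
    print(y0.round(2),[np.nanmax(np.where((y>=y0)&(y<y0+.06)&(x>=x0)&(x<x0+.06),h,-1)).round(3) for x0 in np.arange(.2,.68,.06)])
plan([.53,.255,.385],None,14)
E
```

```text
(122.1, 166.3) [0.5972 0.3402 0.02  ]
(169.2, 156.5) [0.6252 0.2049 0.02  ]
(181, 213.7) [0.4607 0.1698 0.02  ]
(132.6, 223.5) [0.433  0.3081 0.02  ]
(151.2, 190) [0.5288 0.2557 0.02  ]
0.05 [np.float64(0.01), np.float64(0.009), np.float64(0.01), np.float64(0.008), np.float64(0.009), np.float64(0.01), np.float64(0.009), np.float64(0.007), np.float64(0.007)]
0.11 [np.float64(0.008), np.float64(0.009), np.float64(0.009), np.float64(0.008), np.float64(0.008), np.float64(0.008), np.float64(0.009), np.float64(0.008), np.float64(0.115)]
0.17 [np.float64(0.008), np.float64(0.083), np.float64(0.078), np.float64(0.008), np.float64(0.027), np.float64(0.027), np.float64(0.026), np.float64(0.025), np.float64(0.116)]
0.23 [np.float64(0.008), np.float64(0.084), np.float64(0.083), np.float64(0.082), np.float64(0.029), np.float64(0.019), np.float64(0.026), np.float64(0.025), np.float64(0.107)]
0.29 [np.float64(0.078), np.float64(0.082), np.float64(0.083), np.float64(0.081), np.float64(0.025), np.float64(0.027), np.float64(0.027), np.float64(0.009), np.float64(0.009)]
0.35 [np.float64(0.08), np.float
[... 1307 characters left out ...]

{'tx': np.float64(-19.6), 'ty': np.float64(3.2), 'tz': np.float64(-0.0), 'twist': np.float64(-0.0)}
{'tx': np.float64(-19.6), 'ty': np.float64(3.2), 'tz': np.float64(-0.0), 'twist': np.float64(-0.0)}
{'tx': np.float64(-19.6), 'ty': np.float64(3.2), 'tz': np.float64(-0.0), 'twist': np.float64(-0.0)}
{'tx': np.float64(-19.6), 'ty': np.float64(3.2), 'tz': np.float64(-0.0), 'twist': np.float64(-0.0)}
{'tx': np.float64(-19.6), 'ty': np.float64(3.2), 'tz': np.float64(-0.0), 'twist': np.float64(-0.0)}
{'tx': np.float64(-19.6), 'ty': np.float64(3.2), 'tz': np.float64(-0.0), 'twist': np.float64(-0.0)}
{'tx': np.float64(-19.6), 'ty': np.float64(3.2), 'tz': np.float64(-0.0), 'twist': np.float64(-0.0)}
```

Request:
{"api": "servo_tool", "payload": {
  "deltas": [
    {"tx": -8,"ty": 1,"tz": 0,"twist": 0},
    {"tx": -15,"ty": 2,"tz": 0,"twist": 0},
    {"tx": -20,"ty": 3,"tz": 0,"twist": 0},
    {"tx": -24,"ty": 4,"tz": 0,"twist": 0},
    {"tx": -26,"ty": 4,"tz": 0,"twist": 0},
    {"tx": -26,"ty": 4,"tz": 4,"twist": 0},
    {"tx": -26,"ty": 4,"tz": 8,"twist": 0},
    {"tx": -26,"ty": 4,"tz": 12,"twist": 0}
  ]
}}

```text
time: 17.95
tcp_pos: [0.5414, 0.1529, 0.3613]
ee_rot: [-0.682, 0.731, 0.0, 0.001]
force: [0.2, -0.3, -5.6]
opening: 0.0149
```

Request:
{"api": "servo_tool", "payload": {
  "deltas": [
    {"tx": -26,"ty": 4,"tz": 15,"twist": 0},
    {"tx": -24,"ty": 4,"tz": 18,"twist": 0},
    {"tx": -22,"ty": 4,"tz": 18,"twist": 0},
    {"tx": -17,"ty": 3,"tz": 18,"twist": 0},
    {"tx": -10,"ty": 2,"tz": 18,"twist": 0},
    {"tx": -4,"ty": 1,"tz": 14,"twist": 0},
    {"tx": 0,"ty": 0,"tz": 10,"twist": 0},
    {"tx": 0,"ty": 0,"tz": 0,"twist": 0}
  ]
}}

```text
time: 18.95
tcp_pos: [0.5314, 0.2528, 0.2493]
ee_rot: [-0.681, 0.732, -0.0, -0.001]
force: [0.3, -0.3, -6.2]
opening: 0.0152
```

Request:
{"api": "servo_tool", "payload": {
  "deltas": [
    {"tx": 0,"ty": 0,"tz": 10,"twist": 0},
    {"tx": 0,"ty": 0,"tz": 12,"twist": 0},
    {"tx": 0,"ty": 0,"tz": 10,"twist": 0},
    {"tx": 0,"ty": 0,"tz": 5,"twist": 0},
    {"tx": 0,"ty": 0,"tz": 4,"twist": 0},
    {"tx": 0,"ty": 0,"tz": 3,"twist": 0},
    {"tx": 0,"ty": 0,"tz": 3,"twist": 0},
    {"tx": 0,"ty": 0,"tz": 0,"twist": 0}
  ]
}}

```text
time: 19.95
tcp_pos: [0.5314, 0.2544, 0.2032]
ee_rot: [-0.681, 0.732, 0.0, 0.0]
force: [0.4, -1.0, -4.8]
opening: 0.0154
```

```bash
python3 - <<'E'
from h import *
s=ctrl.sense();a=ctrl.read_camera("scene");w=ctrl.read_camera("wrist")
print(s["time"],s["tcp_pos"],s["force"])
save("w7",np.hstack([cv2.resize(a["pixels"][175:325,160:280],(400,500)),cv2.resize(w["pixels"][80:330,140:440],(400,500))]))
E
```

```text
19.95 [0.531366   0.25437445 0.20322494] [ 0.42532826 -0.96451048 -4.78330195]
```

View pics/w7.png

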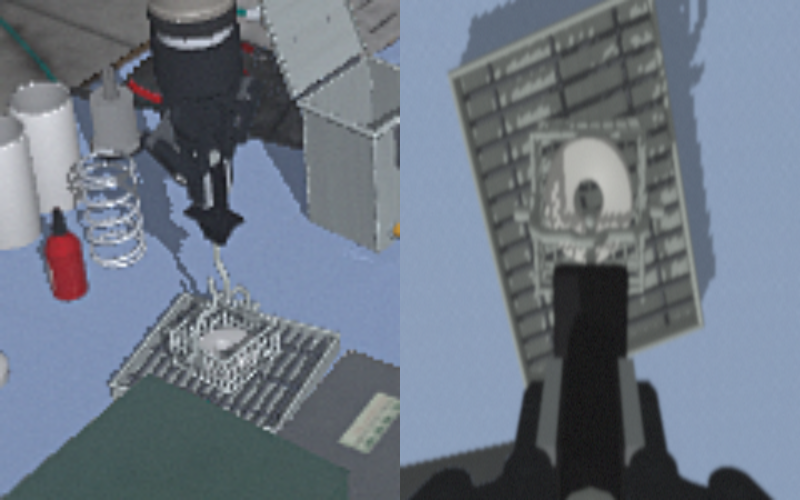

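Request:
{"api": "servo_tool", "payload": {
  "deltas": [
    {"tx": 0,"ty": 0,"tz": 1.5,"twist": 0},
    {"tx": 0,"ty": 0,"tz": 1.5,"twist": 0},
    {"tx": 0,"ty": 0,"tz": 4,"twist": 0},
    {"tx": 0,"ty": 0,"tz": 6,"twist": 0},
    {"tx": 0,"ty": 0,"tz": 6,"twist": 0},
    {"tx": 0,"ty": 0,"tz": 3,"twist": 0},
    {"tx": 0,"ty": 0,"tz": 0,"twist": 0},
    {"tx": 0,"ty": 0,"tz": 0,"twist": 0}
  ]
}}

```text
time: 21.05
tcp_pos: [0.5315, 0.2543, 0.1814]
ee_rot: [-0.681, 0.732, -0.0, 0.0]
force: [0.3, 0.5, -1.3]
opening: 0.0153
```

Request:
{"api": "servo_tool", "payload": {
  "deltas": [
    {"tx": 0,"ty": 5,"tz": 0,"twist": 0},
    {"tx": 0,"ty": 7,"tz": 0,"twist": 0},
    {"tx": 0,"ty": 7,"tz": 0,"twist": 0},
    {"tx": 0,"ty": 5,"tz": 0,"twist": 0},
    {"tx": 0,"ty": 0,"tz": 0,"twist": 0},
    {"tx": 0,"ty": 0,"tz": -6,"twist": 0},
    {"tx": 0,"ty": 0,"tz": -12,"twist": 0},
    {"tx": 0,"ty": 0,"tz": -20,"twist": 0}
  ]
}}

```text
time: 22.05
tcp_pos: [0.5075, 0.2557, 0.2198]
ee_rot: [-0.681, 0.732, 0.0, -0.0]
force: [1.6, -0.6, -2.1]
opening: 0.0151
```

```bash
python3 - <<'E'
from h import *
plan([.47,-.12,.36],-90,11)
E
```

```text
t 22.05 at [0.5075 0.2557 0.2198] yaw -94.11 zaxis [-7.e-04 -3.e-04 -1.e+00] F [ 1.6 -0.6 -2.1] op 0.0151
{'tx': np.float64(34.3), 'ty': np.float64(1.0), 'tz': np.float64(-12.7), 'twist': np.float64(-0.37)}
{'tx': np.float64(34.3), 'ty': np.float64(1.2), 'tz': np.float64(-12.7), 'twist': np.float64(-0.37)}
{'tx': np.float64(34.3), 'ty': np.float64(1.4), 'tz': np.float64(-12.7), 'twist': np.float64(-0.37)}
{'tx': np.float64(34.3), 'ty': np.float64(1.6), 'tz': np.float64(-12.7), 'twist': np.float64(-0.37)}
{'tx': np.float64(34.3), 'ty': np.float64(1.8), 'tz': np.float64(-12.7), 'twist': np.float64(-0.37)}
{'tx': np.float64(34.3), 'ty': np.float64(2.1), 'tz': np.float64(-12.7), 'twist': np.float64(-0.37)}
{'tx': np.float64(34.2), 'ty': np.float64(2.3), 'tz': np.float64(-12.7), 'twist': np.float64(-0.37)}
{'tx': np.float64(34.2), 'ty': np.float64(2.5), 'tz': np.float64(-12.7), 'twist': np.float64(-0.37)}
{'tx': np.float64(34.2), 'ty': np.float64(2.7), 'tz': np.float64(-12.7), 'twist': np.float64(-0.37)}
{'tx': np.float64(34.2), 'ty': np.float64(3.0), 'tz': np.float64(-12.7), 'twist': np.float64(-0.37)}
{'tx': np.float64(34.2), 'ty': np.float64(3.2), 'tz': np.float64(-12.7), 'twist': np.float64(-0.37)}
```

Request:
{"api": "servo_tool", "payload": {
  "deltas": [
    {"tx": 5,"ty": 0,"tz": -30,"twist": 0},
    {"tx": 20,"ty": 1,"tz": -40,"twist": 0},
    {"tx": 40,"ty": 2,"tz": -40,"twist": -0.6},
    {"tx": 45,"ty": 2,"tz": -20,"twist": -0.6},
    {"tx": 45,"ty": 3,"tz": 0,"twist": -0.6},
    {"tx": 45,"ty": 3,"tz": 0,"twist": -0.6},
    {"tx": 45,"ty": 3,"tz": 0,"twist": -0.6},
    {"tx": 45,"ty": 3,"tz": 0,"twist": -0.6}
  ]
}}

```text
time: 23.05
tcp_pos: [0.4769, -0.0343, 0.3505]
ee_rot: [-0.704, 0.71, -0.001, 0.001]
force: [-0.3, -0.2, -1.4]
opening: 0.0153
```

Request:
{"api": "servo_tool", "payload": {
  "deltas": [
    {"tx": 45,"ty": 2,"tz": 0,"twist": -0.6},
    {"tx": 45,"ty": 0,"tz": 0,"twist": 0},
    {"tx": 45,"ty": 0,"tz": 0,"twist": 0},
    {"tx": 35,"ty": 0,"tz": 0,"twist": 0},
    {"tx": 20,"ty": 0,"tz": 0,"twist": 0},
    {"tx": 0,"ty": 0,"tz": 0,"twist": 0}
  ]
}}

```text
time: 23.8
tcp_pos: [0.4746, -0.224, 0.3493]
ee_rot: [-0.707, 0.707, 0.0, 0.0]
force: [-0.9, 0.3, -0.6]
opening: 0.0152
```

```bash
python3 - <<'E'
from h import *
plan([.5095,-.2463,.260],-89.9,6)
E
```

```text
t 23.8 at [ 0.4746 -0.224   0.3493] yaw -90.03 zaxis [ 1.e-04  2.e-04 -1.e+00] F [-0.9  0.3 -0.6] op 0.0152
{'tx': np.float64(3.7), 'ty': np.float64(-5.8), 'tz': np.float64(14.9), 'twist': np.float64(-0.02)}
{'tx': np.float64(3.7), 'ty': np.float64(-5.8), 'tz': np.float64(14.9), 'twist': np.float64(-0.02)}
{'tx': np.float64(3.7), 'ty': np.float64(-5.8), 'tz': np.float64(14.9), 'twist': np.float64(-0.02)}
{'tx': np.float64(3.7), 'ty': np.float64(-5.8), 'tz': np.float64(14.9), 'twist': np.float64(-0.02)}
{'tx': np.float64(3.7), 'ty': np.float64(-5.8), 'tz': np.float64(14.9), 'twist': np.float64(-0.02)}
{'tx': np.float64(3.7), 'ty': np.float64(-5.8), 'tz': np.float64(14.9), 'twist': np.float64(-0.02)}
```

Request:
{"api": "servo_tool", "payload": {
  "deltas": [
    {"tx": 4,"ty": -7,"tz": 15,"twist": 0},
    {"tx": 5,"ty": -7,"tz": 15,"twist": 0},
    {"tx": 5,"ty": -7,"tz": 15,"twist": 0},
    {"tx": 4,"ty": -7,"tz": 15,"twist": 0},
    {"tx": 4,"ty": -7,"tz": 15,"twist": 0},
    {"tx": 0,"ty": 0,"tz": 14,"twist": 0},
    {"tx": 0,"ty": 0,"tz": 0,"twist": 0},
    {"tx": 0,"ty": 0,"tz": 0,"twist": 0}
  ]
}}

```text
time: 24.8
tcp_pos: [0.5099, -0.2449, 0.2608]
ee_rot: [0.708, -0.706, 0.0, -0.0]
force: [-0.0, -0.2, -1.4]
opening: 0.015
```

```bash
python3 - <<'E'
from h import *
s=ctrl.sense();d=ctrl.read_camera("wrist");W=world(d,s)
np.savez("w8.npz",W=W,P=d["pixels"]);save("w8",d["pixels"][100:300,180:380],3)
p=s["tcp_pos"];x,y,z=np.moveaxis(W,-1,0)
k=(abs(y-p[1])<.03)&(x>.48)&(x<.56)&(z>.09)&(z<.135)
for lo in np.arange(.09,.135,.005):
    q=k&(z>=lo)&(z<lo+.005)
    if q.sum()>3: print(lo.round(3),q.sum(),"x",x[q].min().round(4),x[q].max().round(4),"y",np.percentile(y[q],[2,98]).round(4))
plan([.5095,-.2463,.217],-89.9,1)
E
```

```text
0.09 138 x 0.497 0.5467 y [-0.2553 -0.2359]
0.095 165 x 0.4932 0.5432 y [-0.2561 -0.2361]
0.1 148 x 0.4949 0.5411 y [-0.2563 -0.236 ]
0.105 151 x 0.504 0.5385 y [-0.2561 -0.2359]
0.11 186 x 0.5125 0.5353 y [-0.2558 -0.2355]
0.115 160 x 0.5201 0.532 y [-0.2561 -0.2355]
t 24.85 at [ 0.5101 -0.245   0.2611] yaw -89.9 zaxis [ 1.5e-03 -7.0e-04 -1.0e+00] F [-0.6  0.2 -1.1] op 0.0149
{'tx': np.float64(1.3), 'ty': np.float64(0.6), 'tz': np.float64(44.1), 'twist': np.float64(0.0)}
```

View pics/w8.png

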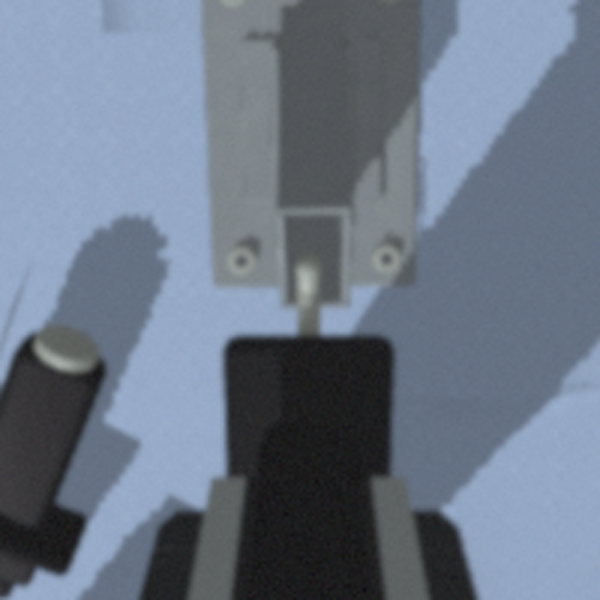

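Mouth centre y is -0.246 at (317,255), and the hook hangs right over it. I'll lower the hook into the mouth and swing back to the 30° lean.

Request:
{"api": "servo_tool", "payload": {
  "deltas": [
    {"tx": 1.3,"ty": 0.5,"tz": 10,"twist": 0},
    {"tx": 0,"ty": 0,"tz": 12,"twist": 0},
    {"tx": 0,"ty": 0,"tz": 10,"twist": 0},
    {"tx": 0,"ty": 0,"tz": 7,"twist": 0},
    {"tx": 0,"ty": 0,"tz": 5,"twist": 0},
    {"tx": 0,"ty": 0,"tz": 0,"twist": 0}
  ]
}}

```text
time: 25.6
tcp_pos: [0.5091, -0.2461, 0.2158]
ee_rot: [0.708, -0.706, -0.0, 0.0]
force: [-1.1, -1.1, -1.5]
opening: 0.0155
```

Request:
{"api": "servo_tool", "payload": {
  "deltas": [
    {"tx": 0,"ty": 8,"tz": 1,"twist": 0},
    {"tx": 0,"ty": 8,"tz": 2,"twist": 0},
    {"tx": 0,"ty": 8,"tz": 2.8,"twist": 0},
    {"tx": 0,"ty": 8.5,"tz": 3.6,"twist": 0},
    {"tx": 0,"ty": 8.5,"tz": 4.2,"twist": 0},
    {"tx": 0,"ty": 8.5,"tz": 4.7,"twist": 0},
    {"tx": 0,"ty": 8.5,"tz": 5,"twist": 0},
    {"tx": 0,"ty": 8.5,"tz": 5.2,"twist": 0}
  ],
  "newtons": 22
}}

```text
time: 26.6
tcp_pos: [0.4466, -0.2467, 0.1911]
ee_rot: [0.708, -0.706, 0.005, -0.003]
force: [6.1, 0.5, -0.8]
opening: 0.0156
```

```bash
cat > tilt.py <<'E'
from h import *
s=ctrl.sense();d=ctrl.read_camera("wrist");W=world(d,s);a=ctrl.read_camera("scene");A=world(a)
save("tilt",np.hstack([cv2.resize(d["pixels"][60:360,130:430],(400,400)),cv2.resize(a["pixels"][140:240,260:360],(400,400))]))
p=s["tcp_pos"];x,y,z=np.moveaxis(W-p,-1,0)
# guard top surface and handle +x face, at y within the handle
k=(abs(y)<.006)&(x>.0)&(x<.06)&(z<.012)&(z>-.045)
for lo in np.arange(0,.06,.003):
    q=k&(x>=lo)&(x<lo+.003)
    if q.sum()>3: print("x",lo.round(3),q.sum(),np.percentile(z[q],[10,50,90]).round(4))
plan(p,None,1)
E
python3 tilt.py
```

```text
x 0.018 149 [0.0091 0.0108 0.0118]
x 0.021 328 [0.0046 0.007  0.0095]
x 0.024 355 [-0.0042  0.0012  0.0041]
x 0.027 143 [-0.0041 -0.0034 -0.0026]
x 0.03 145 [-0.0026 -0.0018 -0.001 ]
x 0.033 159 [-0.0011 -0.0001  0.0009]
x 0.036 285 [-0.0174  0.0009  0.002 ]
x 0.039 407 [-0.0295 -0.0167  0.001 ]
t 26.7 at [ 0.4438 -0.2468  0.1889] yaw -89.93 zaxis [ 0.0047 -0.0018 -1.    ] F [4.5 1.2 3.9] op 0.0153
{'tx': np.float64(-0.0), 'ty': np.float64(-2.9), 'tz': np.float64(-2.2), 'twist': np.float64(-0.0)}
```

Guard slope gives a lean of about 29°. Now I push it in along the slot axis.

Request:
{"api": "servo_tool", "payload": {
  "deltas": [
    {"tx": 0,"ty": -5.5,"tz": 7.5,"twist": 0},
    {"tx": 0,"ty": -5.5,"tz": 7.5,"twist": 0},
    {"tx": 0,"ty": -5.5,"tz": 7.5,"twist": 0},
    {"tx": 0,"ty": -5.5,"tz": 8,"twist": 0},
    {"tx": 0,"ty": -5,"tz": 8.5,"twist": 0},
    {"tx": 0,"ty": 0,"tz": 0,"twist": 0}
  ]
}}

```text
time: 27.45
tcp_pos: [0.4697, -0.2457, 0.1471]
ee_rot: [0.708, -0.706, -0.001, 0.0]
force: [2.3, 0.1, -1.5]
opening: 0.0151
```

```bash
python3 tilt.py; python3 -c "
from h import *
plan([.4868,-.2466,.124],-89.9,4)"
```

```text
x 0.018 85 [0.0099 0.0111 0.0118]
x 0.021 318 [0.0059 0.0084 0.0107]
x 0.024 309 [0.0007 0.0033 0.0059]
x 0.027 239 [-0.0042 -0.0028  0.0007]
x 0.03 145 [-0.0025 -0.0016 -0.0009]
x 0.033 149 [-0.0008  0.0001  0.0012]
x 0.036 213 [-0.0141  0.0015  0.0024]
x 0.039 565 [-0.0287 -0.0152  0.0019]
x 0.042 23 [-0.0443 -0.0296 -0.0272]
x 0.057 154 [-0.0295 -0.0285 -0.0276]
t 27.55 at [ 0.4693 -0.2458  0.1478] yaw -89.88 zaxis [-0.0016  0.0011 -1.    ] F [ 2.6 -0.3 -2.7] op 0.0153
{'tx': np.float64(-0.1), 'ty': np.float64(-0.4), 'tz': np.float64(0.8), 'twist': np.float64(-0.0)}
t 27.55 at [ 0.4693 -0.2458  0.1478] yaw -89.88 zaxis [-0.0016  0.0011 -1.    ] F [ 2.6 -0.3 -2.7] op 0.0153
{'tx': np.float64(0.2), 'ty': np.float64(-4.4), 'tz': np.float64(6.0), 'twist': np.float64(0.01)}
{'tx': np.float64(0.2), 'ty': np.float64(-4.4), 'tz': np.float64(6.0), 'twist': np.float64(0.01)}
{'tx': np.float64(0.2), 'ty': np.float64(-4.4), 'tz': np.float64(6.0), 'twist': np.float64(0.01)}
{'tx': np.float64(0.2), 'ty': np.float64(-4.4), 'tz': np.float64(6.0), 'twist': np.float64(0.01)}
```

View pics/tilt.png

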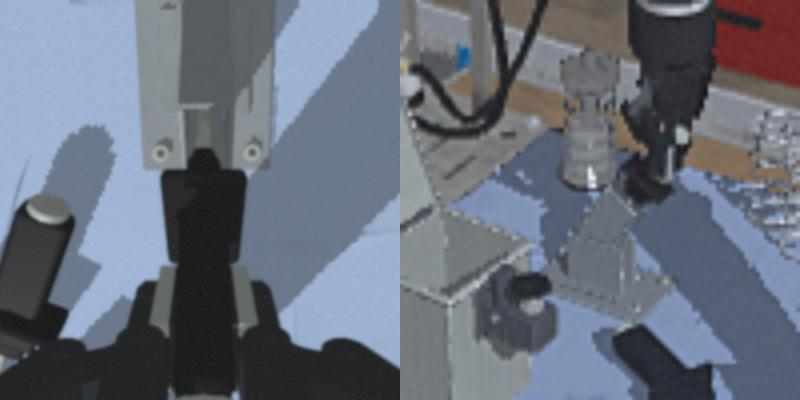

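Request:
{"api": "servo_tool", "payload": {
  "deltas": [
    {"tx": 0,"ty": -4.5,"tz": 3.5,"twist": 0},
    {"tx": 0,"ty": -3.5,"tz": 5,"twist": 0},
    {"tx": 0,"ty": -3,"tz": 5,"twist": 0},
    {"tx": 0,"ty": -3,"tz": 5,"twist": 0},
    {"tx": 0,"ty": -2.5,"tz": 4,"twist": 0},
    {"tx": 0,"ty": 0,"tz": 0,"twist": 0}
  ]
}}

```text
time: 28.3
tcp_pos: [0.4861, -0.2467, 0.127]
ee_rot: [0.708, -0.707, 0.001, 0.0]
force: [0.6, 0.1, -1.2]
opening: 0.0151
```

Request:
{"api": "servo_tool", "payload": {
  "deltas": [
    {"tx": 0,"ty": -1,"tz": 1.8,"twist": 0},
    {"tx": 0,"ty": -1,"tz": 1.8,"twist": 0},
    {"tx": 0,"ty": -1,"tz": 1.8,"twist": 0},
    {"tx": 0,"ty": 0,"tz": 0,"twist": 0}
  ]
}}

```text
time: 28.8
tcp_pos: [0.4879, -0.2462, 0.1226]
ee_rot: [0.708, -0.707, -0.001, 0.001]
force: [-6.6, 2.3, 14.4]
opening: 0.0152
```

```bash
python3 tilt.py
```

```text
x 0.018 102 [0.0097 0.0111 0.0118]
x 0.021 332 [0.0054 0.008  0.0104]
x 0.024 334 [-0.001   0.0027  0.0052]
x 0.027 202 [-0.004  -0.0029  0.0001]
x 0.03 148 [-0.0026 -0.0017 -0.0009]
x 0.033 151 [-0.0008  0.      0.0009]
x 0.036 168 [0.0008 0.0016 0.0024]
x 0.039 333 [-0.0052  0.0003  0.002 ]
x 0.042 252 [-0.0105 -0.0082 -0.0059]
x 0.045 242 [-0.0156 -0.0134 -0.0111]
x 0.048 226 [-0.0208 -0.0186 -0.0163]
x 0.051 202 [-0.0261 -0.0238 -0.0219]
x 0.054 192 [-0.0314 -0.0291 -0.0269]
x 0.057 176 [-0.0363 -0.0341 -0.0316]
t 28.9 at [ 0.4879 -0.2461  0.1226] yaw -89.91 zaxis [-3.1e-03  1.0e-04 -1.0e+00] F [-6.9  1.3 14.3] op 0.0152
{'tx': np.float64(0.0), 'ty': np.float64(-0.0), 'tz': np.float64(-0.0), 'twist': np.float64(-0.0)}
```

Firm axial resistance of about 16 N, and the guard sits where it was originally. Releasing and backing off.

Request:
{"api": "servo_tool", "payload": {
  "deltas": [
    {"tx": 0,"ty": 0.5,"tz": -1,"twist": 0},
    {"tx": 0,"ty": 0,"tz": 0,"twist": 0},
    {"tx": 0,"ty": 0,"tz": 0,"twist": 0},
    {"tx": 0,"ty": 0,"tz": 0,"twist": 0}
  ],
  "jaw": 60
}}

```text
time: 29.4
tcp_pos: [0.4887, -0.2462, 0.1214]
ee_rot: [0.708, -0.706, -0.0, 0.0]
force: [0.0, 0.7, -0.5]
opening: 0.0603
```

Request:
{"api": "servo_tool", "payload": {
  "deltas": [
    {"tx": 0,"ty": 0,"tz": -15,"twist": 0},
    {"tx": 0,"ty": 0,"tz": -35,"twist": 0},
    {"tx": 0,"ty": 4,"tz": -40,"twist": 0},
    {"tx": 0,"ty": 10,"tz": -40,"twist": 0},
    {"tx": 0,"ty": 10,"tz": -40,"twist": 0},
    {"tx": 0,"ty": 10,"tz": -40,"twist": 0},
    {"tx": 0,"ty": 10,"tz": -30,"twist": 0},
    {"tx": 0,"ty": 0,"tz": 0,"twist": 0}
  ]
}}

```text
time: 30.4
tcp_pos: [0.4456, -0.247, 0.366]
ee_rot: [0.707, -0.707, 0.004, -0.001]
force: [0.4, -0.9, -0.4]
opening: 0.06
```

```bash
python3 - <<'E'
from h import *
s=ctrl.sense();d=ctrl.read_camera("wrist");W=world(d,s);a=ctrl.read_camera("scene");b=ctrl.read_camera("top")
print(s["time"],s["tcp_pos"],s["force"])
save("final",np.hstack([cv2.resize(a["pixels"][140:320,150:375],(500,400)),cv2.resize(b["pixels"][70:300,110:410],(300,400))[:, :]]))
x,y,z=np.moveaxis(W,-1,0);box=(x>.44)&(x<.56)&(y<-.2)&(y>-.29)
for lo in np.arange(.11,.18,.006):
    q=W[box&(z>=lo)&(z<lo+.006)]
    if len(q)>5: print(lo.round(3),len(q),np.median(q,0).round(4),np.percentile(q,3,0).round(4),np.percentile(q,97,0).round(4))
T=world(b);o=np.load("shots.npz");O=world({k[1:]:o[k] for k in o.files if k[0]=="t"})
# bystander tops now vs start
for t in["spring","piston","spring_unit","bottle"]:
    r=ctrl.regions_of(t,b)[:1]
    for q in r: print(t,[int(v) for v in q["box"]],np.nanmedian(T[q["region"]],0).round(3))
x,y,z=np.moveaxis(T,-1,0)
k=(x>.45)&(x<.61)&(y>.18)&(y<.33)&(z>.045)&(z<.12)
print("basket",cv2.minAreaRect((T[k][:,:2]*1000).astype(np.float32)),T[k].max(0),T[k].min(0))
E
```

```text
30.4 [ 0.44561928 -0.2469876   0.36597735] [ 0.37740213 -0.94717453 -0.44815934]
0.11 177 [ 0.5093 -0.2457  0.1131] [ 0.4995 -0.2588  0.1103] [ 0.5331 -0.2316  0.1158]
0.116 222 [ 0.5167 -0.2457  0.1195] [ 0.5111 -0.2584  0.1164] [ 0.5293 -0.232   0.1219]
0.122 253 [ 0.5239 -0.2447  0.124 ] [ 0.5117 -0.2573  0.1222] [ 0.5279 -0.2331  0.1272]
0.128 53 [ 0.509  -0.2457  0.131 ] [ 0.5065 -0.253   0.1283] [ 0.5109 -0.2384  0.1337]
0.134 57 [ 0.5061 -0.2457  0.1366] [ 0.5021 -0.2529  0.1342] [ 0.5081 -0.2385  0.1398]
0.14 65 [ 0.5025 -0.2447  0.1432] [ 0.4986 -0.2519  0.1401] [ 0.5045 -0.2376  0.1457]
0.146 64 [ 0.499  -0.2457  0.1489] [ 0.4951 -0.2527  0.1462] [ 0.5009 -0.2377  0.1518]
0.152 64 [ 0.4955 -0.2457  0.1551] [ 0.4917 -0.2526  0.1524] [ 0.4975 -0.2378  0.1578]
0.158 77 [ 0.4915 -0.2457  0.1614] [ 0.4674 -0.2535  0.1581] [ 0.4941 -0.2379  0.1637]
0.164 309 [ 0.478  -0.2457  0.1678] [ 0.4686 -0.2535  0.1645] [ 0.49   -0.2379  0.1698]
0.17 86 [ 0.4802 -0.2457  0.1709] [ 0.4771 -0.2524  0.17  ] [ 0.4871 -0.2395  0.1725]
spring [166, 95, 190, 125] [0.747 0.178 0.054]
piston [220, 93, 248, 119] [0.759 0.015 0.062]
spring_unit [374, 125, 406, 159] [ 0.651 -0.404  0.128]
bottle [146, 104, 164, 120] [0.737 0.243 0.062]
basket ((535.3002319335938, 253.409423828125), (94.93489074707031, 73.44054412841797), 89.23754119873047) [0.57216135 0.30084516 0.09726021] [0.49855941 0.20597784 0.04544763]
```

View pics/final.png

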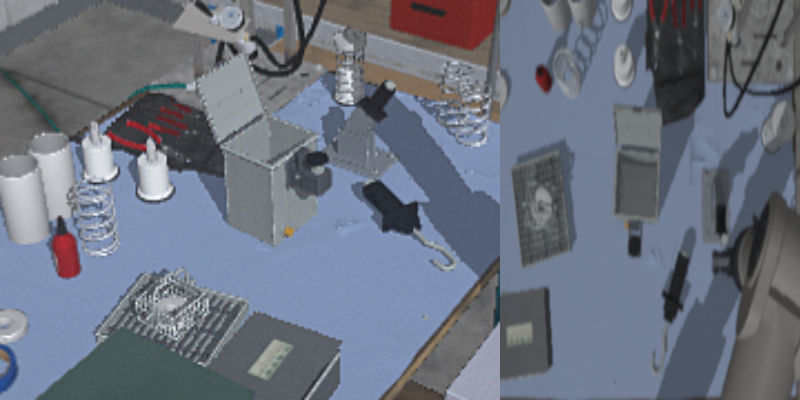

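The basket with its disc stands upright on the tray at (165,310). The rod is back home at (375,100), the lid is open, and the bystanders haven't moved. Handing in.

```bash
python3 -c "
from cell import ctrl
print(ctrl.close_job(), ctrl.sense()['time'])"
```

```text
the job is handed in; nothing more can be done
the job is handed in; nothing more can be done
```

The job is done and handed in at about 31 s of the 66 s allowed; no verdict comes back.

- **Plunger and lid:** I pressed the plunger to its stop (15 N), and the pictures show the lid standing open.
- **Rod:** I took the smaller rod from the holster and turned it upright in the grip by bearing the hook on the holster mouth. That gave the hook room to enter the tank.
- **Basket:** I hooked the bail and lifted the basket out. It now stands upright on the tray, 10 mm or less from the tray's centre, with the disc in it. The gripper never touched it.
- **Return:** I leaned the rod back to about 29° and pushed it in until it seated at about 16 N, then released it and backed away.

In the last checks the rod's guard and handle were within about 1 mm of where they started. The bail top read about 0.097 m against the 0.094 m expected for an upright basket, within the camera's tolerance. The bystanders read the same positions as at the start. No check failed. The one disagreement was a first estimate of the rod's tilt, about 10° from noisy edge pixels; a cleaner reading showed the rod level.

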